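Show the arched plate to the inspection camera

TASK

Switch on the inspection camera: press the round power key fully down and let it up, then the square lamp key, leaving the oblong erase key alone. Then lift the steel plate with the arched top out of the wooden rack and hold it still in front of the camera, its hole on the lens axis 140 mm from the lens, its face square to the lens, arch upward in the camera's picture; touch neither the camera nor its stand. Finish while holding it there in the gripper, with the other two plates still in the rack and everything else where it was.

Things in the scene. Friction and masses are not known exactly. Their poses are not given: they have to be found in the camera images.
- arched_plate: the part to inspect: steel plate 46 mm wide, 8 thick, 105 tall, 0.2 to 0.35 kg, its top a half-round arch (radius 23); a 20 mm hole through it. Origin: centre of its bottom edge; x = face normal (8 mm thickness), y = width, z = up to the arch; front and back alike. Stands 22 mm deep in a rack slot, bottom 13 mm above the table, about 1.5 mm play. Free to grip across its thickness above the hole
- plate_hole (a point): centre of the hole of the arched plate, 46 mm above its bottom edge, mid-thickness; axes as the plate
- square_plate: second steel plate in the rack, same width, thickness, height and hole, but with a straight top edge; same axes and origin; stays in the rack
- forked_plate: third steel plate in the rack, same width, thickness and height and hole, but its top ends in two prongs with an 18 mm gap; same axes and origin; stays in the rack
- rack: fixed wooden rack block 70 x 230 x 35 mm high; three slots in a row along its y axis, 70 mm apart, each holding one plate on edge, faces looking along the rack's x. Which plate is in which slot changes. Origin: centre of its underside
- camera_stand: fixed camera stand: dark base plate 120 x 140 x 15 mm with an upright 20 mm column, 375 mm high over all. Origin: centre of its underside. Its -x side is the side the camera looks to, roughly towards the robot. The camera is clamped on the column at a height that differs from day to day
- camera_head: the camera: black lens barrel of 44 mm diameter with a white ring lamp (64 mm) and a grey body 56 x 50 mm behind it, looking 25 degrees below level. Origin: centre of the lens front. x points from the lens back into the camera (it looks along -x), y is level to the side, z is up in its picture (25 degrees from vertical, leaning towards where it looks)
- view_point (a point): the focus point: a point in the air on the lens axis, 140 mm in front of the lens front; axes as the camera
- key_box: fixed grey control box of the camera, 90 x 160 x 40 mm high. Origin: centre of its underside. Three black keys stand 10 mm proud of its top in a row along its y axis, 50 mm apart: round at +y (left as seen from the robot), oblong in the middle, square at -y (right)
- power_key_top (a point): centre of the top face of the round power key (30 mm diameter), 50 mm above the table when up
- power_key (a joint): round power key. Joint value 0 = up, +0.005 m = fully down; a spring pushes it back: about 2 N to start it moving, about 5 N fully down. It counts as pressed beyond 0.0035 m.
- lamp_key_top (a point): centre of the top face of the square lamp key (27 x 27 mm), 50 mm above the table when up
- lamp_key (a joint): square lamp key. Joint value 0 = up, +0.005 m = fully down; a spring pushes it back: about 2 N to start it moving, about 5 N fully down. It counts as pressed beyond 0.0035 m.
- erase_key (a joint): oblong erase key (14 mm wide, 40 mm long across the row) between the other two; same spring and travel, 0.005 m = fully down. Not to be pressed
- jar: bystander: white jar, 52 mm diameter, 75 mm high, beyond the rack
- cup: bystander: white cup, 70 mm diameter, 60 mm high, beyond the control box
- hammer: bystander: hammer lying beyond the rack
- screwdriver: bystander: screwdriver lying on the table between the robot and the camera
- offcut: bystander: brass offcut, 26 mm diameter, 30 mm high, in front of the camera on the table
- collar: bystander: brass collar, 44 mm diameter, 16 mm high, between the rack and the camera
Things that resemble listed ones, but are neither listed nor needed, are in the scene too. What is shaped like the rack but blue, orange or turquoise is not meant.

How it is judged:
By the outcome, as a careful person would: the job done as asked, in the order asked, and still so for the second after the job is handed in, while the arm keeps its last pose, push and grip.
It also fails if it takes over 61 s, if anything falls off the work surface, if the arm or the gripper's body presses on something with over 40 N, if the wrist force passes 120 N, or if a joint passes its speed limit or range.

ROBOT

A 6-joint arm with a two-finger parallel gripper is mounted at the origin on the work surface. World frame = base frame: x ahead of the robot, y to its left, z up, the work surface at z = 0. Lengths are in m, angles in rad, forces in N, time in s.
With the tool pointing down it reaches from about 0.3 to 0.875 m from the base axis. Payload 6.4 kg.
Tool frame: the origin (TCP) lies on the centre line of the jaws, within the pads' length; the fingertips stand 22 mm ahead of it and the grasp point (between the pads) lies 3 mm ahead of it; y points along the fingers, x is the direction in which the jaws open and shut, and the axes are right-handed (so a half turn about y gives the same grasp; the last joint's range is limited). The gripper opens to 88 mm and grips with 3 to 60 N. Pads are 18 mm wide; open, the fingers measure 123 mm over their backs; the gripper's body (75 mm by 187 mm) begins 45 mm behind the grasp point.
Start: joints at [1.085, 0.181, 1.607, -0, 1.354, -0.206], TCP at [0.159, 0.553, 0.223] pointing down, gripper open.
Joint ranges: [-2.99, 2.99], [-0.89, 2.07], [0.3, 2.58], [-1.14, 4.28], [0, 2.63], [-3.12, 3.12]. Speed limits (rad/s): [2.57, 2.57, 3.01, 3.14, 3.14, 3.14].

INTERFACE

Orientations are given as a unit quaternion [w, x, y, z].
In Python, from rig import read_state, get_image, job, regions_of gives the robot as it stands. The module is installed in compiled form; this text tells all that it offers.
- The arm moves only by the tool arm_command, never from a script. Its argument "steps" is a list of rows, each a list of 3 entries, a list of its own where there are three numbers: the gripper command: -1 is shut, 1 is fully open, values between are in proportion, then the shift along the tool's x, y, z in mm, then the turn about the tool's y in degrees. In form: [[hand, [tx, ty, tz], turn], ...]. A call has 1 to 12 rows; each row shifts and turns the commanded pose from where the row before left it, along the tool's axes as they then stand; what a row does not reach is not made up. A row lasts 1/10 s, in which the tool goes at most 50 mm and 8.59 degrees, less where a joint would pass 70% of its speed; a pose out of reach is approached as far as the arm can. A call is refused whole if a number of a shift passes 50 or a number of a turn 8.59, either way. A call with a gripper value outside its range is refused whole. The fingers move at their own pace and stop on an object; the grip force is fixed at half the most. Time passes only in rows, so rows that do not move let the fingers close. It gives the time, the measured TCP pose, the force and the opening at its end, in the units of the state.
- read_state(): the state, without advancing time (a new reading comes with each control period).
- get_image(name): name is "side" or "top" or "wrist"; returns a dict with "frame" (420x560x3 uint8, blue, green, red), "z_map" (420x560 float32, m along the optical axis (not along the pixel's ray), 0 where there is no reading), "fx", "fy", "cx", "cy" (pixels), "rvec" (rotation vector, rad) and "tvec" (3), from world to camera coordinates, as OpenCV has them; the wrist camera has in their place "tool_from_camera" (4x4, takes a point from camera to tool coordinates, whose origin is the TCP and whose axes are the tool frame's). Camera axes: x right, y down, z forward; pixel columns grow to the right and rows downward; lengths in m; the calibration is good to about 2 mm. A picture is of the moment at which its call begins: read the wrist's pose just before it.
- job.hand_in(): hands the job in, once; it reports no verdict.
Trained networks look in the newest picture that a camera, given by its name, has taken for a name from the list of things; names that differ only in an ending like _2 or _b are one class to them, and where a whole thing is asked for, a point or a joint stands for the part that bears it (a point fixed in the world has none). Each returns a list of dicts, best first, with "conf" (0 to 1); they miss things now and then, are a little off and sometimes report something else, mostly with a low value. They report only what shows in the picture. A call takes as long as a camera call. They do not tell look-alikes from the thing itself.
- regions_of(camera, target): "region" (420x560 bool, what is visible of it) and "box" ([left, top, width, height] in pixels, round what is visible of it).
The state is a dict: "time_s": time; "q": joint angles; "dq": joint speeds; "joint_torque": joint torques, N m; "ee_pos": TCP position; "orientation": TCP orientation; "ft_force": force on the tool from outside, world axes, zero at the start; "moment": the same for the moment, N m; "gripper_width": finger opening in m.
Only numpy, scipy, OpenCV 4.12 (cv2) and the standard library are available. Lean on these libraries where they do the work, as an engineer would, in place of code of your own. Each camera call takes 0.05 s, during which the arm holds its last target.

## Working session

There is one attempt and no reset: what is moved stays moved. The work goes in short steps, Python scripts to look and compute and a tool call to move; the robot and the scene stay as the last step left them, time stands still between calls to the robot, and variables do not carry over. Pictures are saved under pics/ and viewed, and the job is handed in when it is done.

Besides the shell and the picture viewer there is one more tool, called after ">>>" by a JSON object that holds its "op" and its "data". arm_command: Moves the arm, as the interface text tells. Its arguments: {"type":"object","properties":{"steps":{"type":"array","items":{"type":"array"}}},"required":["steps"]}

```bash
mkdir -p pics; ls
python3 - <<'E'
from rig import read_state,get_image
import cv2
s=read_state();print(s)
for n in("side","top","wrist"):
    d=get_image(n);cv2.imwrite(f"pics/{n}0.png",d["frame"])
    print(n,d["fx"],d["cx"],d["cy"],d.get("rvec"),d.get("tvec"),d.get("tool_from_camera"))
E
```

```text
pics
{'time_s': 0.0, 'q': array([ 1.08467976e+00,  1.81543775e-01,  1.60794288e+00, -3.47129110e-06,
        1.35377872e+00, -2.06296357e-01]), 'dq': array([-0.00010618, -0.00033954,  0.00099015,  0.00055513, -0.00237616,
        0.00064315]), 'joint_torque': array([ 8.57561190e-04, -4.33876812e+01, -3.41846144e+01,  7.02313869e-02,
        3.85207508e-02, -1.22404517e-04]), 'ee_pos': array([0.15853607, 0.55216492, 0.22254008]), 'orientation': array([-0.56458841,  0.56509351,  0.42485252, -0.42592204]), 'ft_force': array([-0.43346186, -0.25437978, -0.1298277 ]), 'moment': array([-0.01876662,  0.02883029, -0.01459977]), 'gripper_width': 0.08791048652626643}
side 456.30742704953553 279.11978525326504 221.04702261877003 [ 2.1039413  -0.92093391  0.44187854] [-0.40282898  0.29175119  1.29292527] None
top 516.7040498986111 276.5163598729774 208.45225013579298 [ 2.15085584 -2.0722085   0.21087701] [-0.10432151  0.50908204  1.82350315] None
wrist 339.0098822988939 276.86876886198166 213.50975426040978 None None [[ 9.99999904e-01  3.16060695e-04  3.04907581e-04 -1.13566406e-03]
 [-2.10286675e-04 -2.64909726e-01  9.64273194e-01 -1.61776466e-01]
 [ 3.85541840e-04 -9.64273165e-01 -2.64909634e-01  6.87865594e-02]
 [ 0.00000000e+00  0.00000000e+00  0.00000000e+00  1.00000000e+00]]
```

View pics/side0.png

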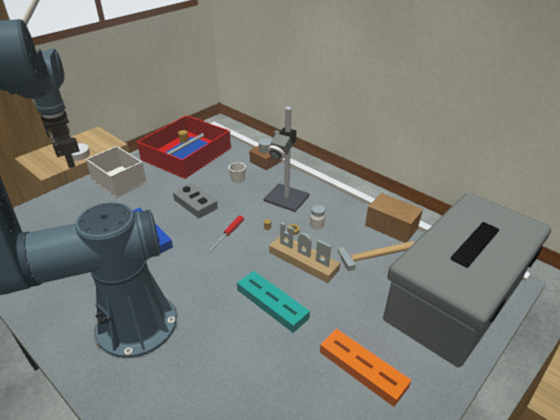

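View pics/top0.png

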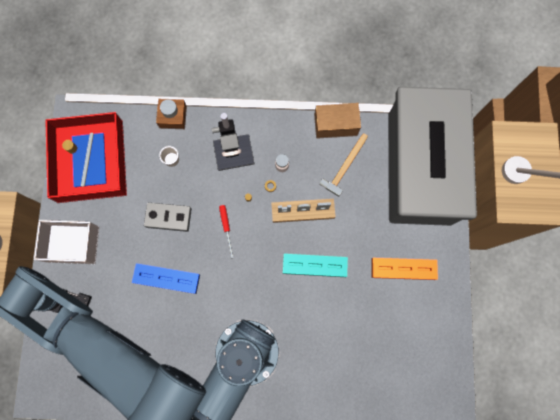

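View pics/wrist0.png

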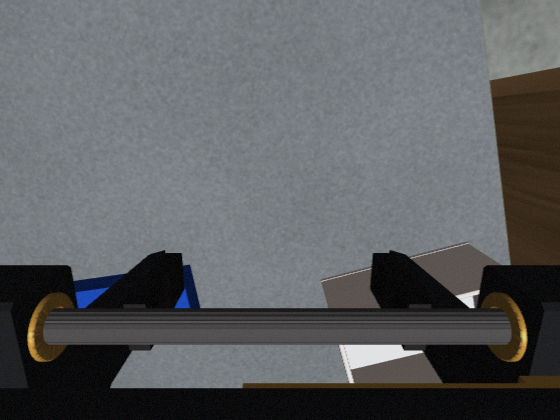

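```bash
cat > h.py <<'E'
from rig import read_state,get_image,regions_of
import numpy as np,cv2
from scipy.spatial.transform import Rotation as Ro
def Tool(s):
    q=s["orientation"];T=np.eye(4);T[:3,:3]=Ro.from_quat([q[1],q[2],q[3],q[0]]).as_matrix();T[:3,3]=s["ee_pos"];return T
def shot(n,pic=None):
    s=read_state();d=get_image(n)
    if n=="wrist": W=Tool(s)@d["tool_from_camera"]
    else:
        E=np.eye(4);E[:3,:3]=cv2.Rodrigues(np.array(d["rvec"]))[0];E[:3,3]=np.ravel(d["tvec"]);W=np.linalg.inv(E)
    z=d["z_map"];v,u=np.mgrid[0:420,0:560]
    P=np.stack([(u-d["cx"])/d["fx"]*z,(v-d["cy"])/d["fy"]*z,z],-1)
    d["P"]=P@W[:3,:3].T+W[:3,3];d["P"][z<=0]=np.nan;d["W"]=W
    if pic: cv2.imwrite(f"pics/{pic}.png",d["frame"])
    return d
def proj(d,p):
    p=np.atleast_2d(p);c=(p-d["W"][:3,3])@d["W"][:3,:3]
    return np.c_[c[:,0]/c[:,2]*d["fx"]+d["cx"],c[:,1]/c[:,2]*d["fy"]+d["cy"]]
E
python3 - <<'E'
from h import *
print(Tool(read_state()).round(3))
for n in("top","side"):
    d=shot(n)
    for t in("rack","key_box","camera_stand","camera_head","arched_plate","square_plate","forked_plate","power_key","lamp_key","erase_key"):
        for r in regions_of(n,t)[:3]:
            P=d["P"][r["region"]];P=P[~np.isnan(P[:,0])]
            print(n,t,round(r["conf"],2),r["box"],P.mean(0).round(3) if len(P) else"",np.percentile(P,[3,97],0).round(3).tolist() if len(P) else"")
E
```

```text
[[ 0.276 -0.001 -0.961  0.159]
 [ 0.961 -0.001  0.276  0.552]
 [-0.001 -1.     0.     0.223]
 [ 0.     0.     0.     1.   ]]
top rack 0.91 [373.6, 258.4, 65.4, 23.1] [ 0.314 -0.549  0.032] [[0.281, -0.658, 0.009], [0.347, -0.44, 0.043]]
top rack 0.88 [131.8, 263.1, 66.6, 31.0] [0.249 0.303 0.031] [[0.21, 0.192, 0.004], [0.288, 0.411, 0.043]]
top rack 0.86 [283.1, 254.7, 63.6, 22.1] [ 0.315 -0.23   0.032] [[0.281, -0.338, 0.009], [0.349, -0.123, 0.043]]
top camera_stand 0.97 [211.6, 115.2, 41.7, 56.1] [0.711 0.082 0.136] [[0.646, 0.022, 0.004], [0.791, 0.152, 0.352]]
top camera_head 0.92 [214.6, 118.3, 25.8, 37.3] [0.693 0.08  0.272] [[0.642, 0.049, 0.242], [0.749, 0.124, 0.295]]
top arched_plate 0.65 [299.3, 206.9, 12.0, 4.0] [ 0.513 -0.179  0.086] [[0.51, -0.199, 0.042], [0.516, -0.159, 0.123]]
top square_plate 0.25 [322.4, 134.5, 44.5, 61.5] [ 0.685 -0.332  0.023] [[0.588, -0.405, 0.01], [0.807, -0.257, 0.033]]
top forked_plate 0.51 [278.2, 204.3, 10.8, 9.3] [ 0.507 -0.11   0.075] [[0.501, -0.13, 0.027], [0.522, -0.091, 0.122]]
top power_key 0.54 [148.4, 213.6, 9.9, 4.4] [0.474 0.3
[... 1431 characters left out ...]
.117]]
side forked_plate 0.65 [293.5, 227.5, 5.6, 4.1] [ 0.613 -0.066  0.012] [[0.602, -0.078, 0.003], [0.621, -0.054, 0.02]]
side forked_plate 0.63 [283.7, 222.6, 9.4, 25.8] [ 0.51  -0.112  0.071] [[0.499, -0.138, 0.005], [0.586, -0.05, 0.118]]
side power_key 0.52 [183.0, 186.1, 10.6, 8.9] [0.47  0.359 0.048] [[0.458, 0.348, 0.041], [0.482, 0.369, 0.054]]
side lamp_key 0.67 [268.4, 128.6, 29.1, 28.1] [0.742 0.119 0.227] [[0.638, 0.043, -0.621], [2.017, 1.143, 0.293]]
side lamp_key 0.6 [196.1, 197.2, 13.8, 6.4] [0.468 0.264 0.047] [[0.453, 0.248, 0.037], [0.491, 0.291, 0.053]]
side lamp_key 0.27 [271.1, 237.4, 69.4, 44.3] [ 0.497 -0.198  0.027] [[0.469, -0.297, 0.001], [0.55, -0.078, 0.039]]
```

Run:
```python
from h import *
d=shot("side");a=cv2.resize(d["frame"][215:285,255:355],None,fx=7,fy=7,interpolation=2)
cv2.imwrite("pics/z1.png",a)
a=cv2.resize(d["frame"][100:215,170:320],None,fx=5,fy=5,interpolation=2)
cv2.imwrite("pics/z2.png",a)
```

```text
(no output)
```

View pics/z1.png

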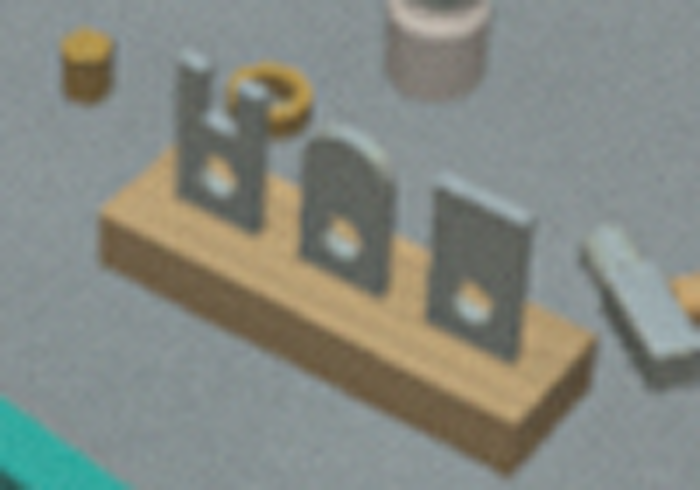

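View pics/z2.png

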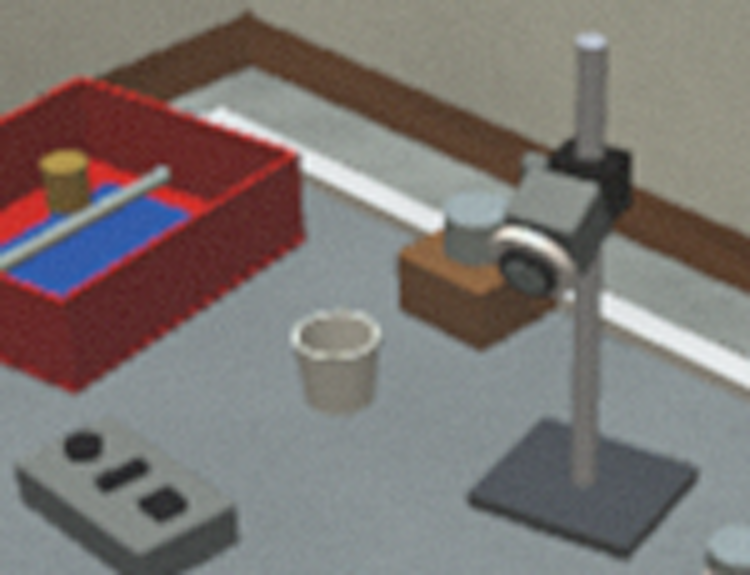

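>>> {"op": "arm_command", "data": {"steps": [[-1,[0,0,0],-8],[-1,[0,0,0],-8],[-1,[-40,0,-40],0],[-1,[-40,0,-40],0],[-1,[-40,0,-40],0],[-1,[-40,0,-40],0],[-1,[-40,0,-40],0],[-1,[-40,0,-40],0],[-1,[0,0,0],0],[-1,[0,0,0],0]]}}

```text
time_s: 2.3
ee_pos: [0.3715, 0.3397, 0.2235]
orientation: [0.501, -0.501, -0.499, 0.499]
ft_force: [-0.8, 1.5, 0.1]
gripper_width: 0.0101
```

Run:
```python
from h import *
s=read_state();print(s["time_s"],s["q"].round(3),Tool(s).round(3),s["ft_force"])
d=shot("wrist","w1")
for t in("key_box","power_key","lamp_key","erase_key"):
    for r in regions_of("wrist",t)[:3]:
        P=d["P"][r["region"]];P=P[~np.isnan(P[:,0])]
        T=P[np.abs(P[:,2]-.05)<.003]
        print(t,round(r["conf"],2),r["box"],len(P),len(T),T.mean(0).round(4) if len(T) else"",np.percentile(P[:,2],[5,50,95]).round(3))
```

```text
2.3 [ 0.504  0.019  1.784  0.     1.339 -1.063] [[ 0.004 -0.    -1.     0.371]
 [ 1.     0.     0.004  0.34 ]
 [ 0.    -1.     0.     0.223]
 [ 0.     0.     0.     1.   ]] [-0.84952893  1.54880504  0.14972399]
key_box 0.86 [182.6, 227.9, 143.2, 79.7] 5474 18 [0.4719 0.3492 0.0495] [0.01  0.04  0.042]
```

View pics/w1.png

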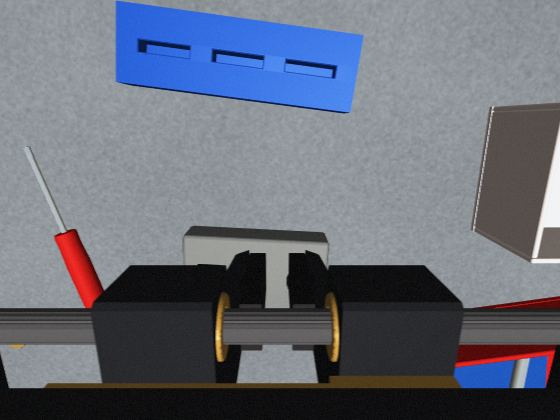

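>>> {"op": "arm_command", "data": {"steps": [[-1,[-10,0,-45],0],[-1,[-10,0,-45],0],[-1,[-10,0,-45],0],[-1,[0,0,-35],0],[-1,[0,0,0],0],[-1,[0,0,0],0]]}}

```text
time_s: 3.15
ee_pos: [0.54, 0.3111, 0.2226]
orientation: [0.5, -0.5, -0.5, 0.501]
ft_force: [-0.0, -0.0, -1.3]
gripper_width: 0.0001
```

Run:
```python
from h import *
s=read_state();print(s["time_s"],s["q"].round(3),Tool(s).round(3)[:,3],s["ft_force"])
d=shot("wrist","w2")
for t in("key_box","power_key","lamp_key","erase_key"):
    for r in regions_of("wrist",t)[:3]:
        P=d["P"][r["region"]];P=P[~np.isnan(P[:,0])]
        T=P[np.abs(P[:,2]-.05)<.003]
        print(t,round(r["conf"],2),r["box"],len(P),len(T),T.mean(0).round(4) if len(T) else"",np.percentile(P[:,2],[5,50,95]).round(3))
```

```text
3.15 [ 0.332  0.288  1.479  0.     1.376 -1.239] [0.54  0.311 0.223 1.   ] [-0.01849522 -0.018566   -1.33803351]
key_box 0.67 [198.5, 67.0, 166.9, 102.0] 15295 2244 [0.47   0.312  0.0504] [0.039 0.041 0.051]
power_key 0.62 [317.1, 108.2, 29.9, 29.9] 762 758 [0.4732 0.3625 0.0504] [0.049 0.05  0.052]
lamp_key 0.88 [214.0, 97.9, 29.0, 33.0] 857 823 [0.4672 0.2636 0.0504] [0.048 0.05  0.052]
erase_key 0.89 [270.7, 99.0, 18.0, 42.8] 642 632 [0.4701 0.313  0.0504] [0.049 0.05  0.052]
```

View pics/w2.png

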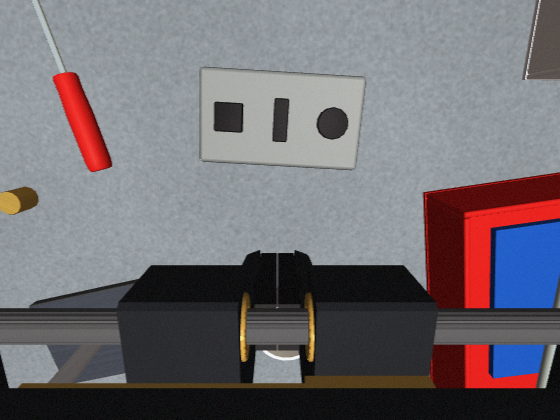

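>>> {"op": "arm_command", "data": {"steps": [[-1,[25,0,34],0],[-1,[26,0,33],0],[-1,[0,45,0],0],[-1,[0,45,0],0],[-1,[0,40,0],0],[-1,[0,18,0],0],[-1,[0,0,0],0],[-1,[0,0,0],0]]}}

```text
time_s: 4.2
ee_pos: [0.4738, 0.3618, 0.0763]
orientation: [-0.5, 0.5, 0.5, -0.5]
ft_force: [0.2, -0.2, 0.7]
gripper_width: 0.0003
```

>>> {"op": "arm_command", "data": {"steps": [[-1,[0,3,0],0],[-1,[0,3,0],0],[-1,[0,1,0],0],[-1,[0,0,0],0],[-1,[0,0,0],0]]}}

```text
time_s: 4.7
ee_pos: [0.4739, 0.3614, 0.0687]
orientation: [-0.5, 0.5, 0.5, -0.5]
ft_force: [-0.5, 0.2, 0.4]
gripper_width: 0.0005
```

>>> {"op": "arm_command", "data": {"steps": [[-1,[0,2,0],0],[-1,[0,0,0],0],[-1,[0,0,0],0]]}}

```text
time_s: 5.0
ee_pos: [0.4737, 0.3613, 0.0663]
orientation: [0.5, -0.5, -0.5, 0.5]
ft_force: [0.4, -0.5, 0.5]
gripper_width: 0.0004
```

Run:
```python
from h import *
d=shot("side");cv2.imwrite("pics/s1.png",cv2.resize(d["frame"][140:240,140:260],None,fx=6,fy=6,interpolation=2))
for i in range(4):print(read_state()["ft_force"].round(2));get_image("wrist")
```

```text
[ 0.64 -0.36 -0.14]
[-0.03  0.12  0.32]
[ 0.59 -0.33 -0.46]
[ 0.19  0.   -0.5 ]
```

View pics/s1.png

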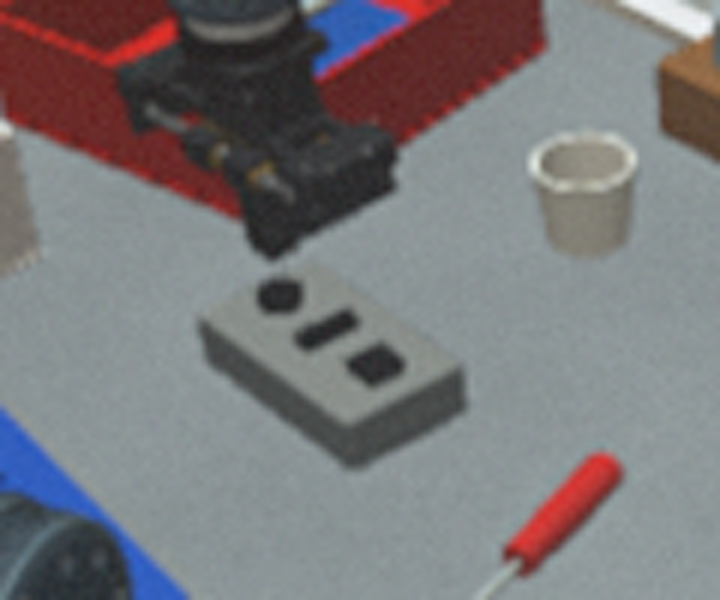

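Run:
```python
from h import *
d=shot("side")
for p in([.4737,.3613,.0443],[.4732,.3625,.05]):
    q=proj(d,p)[0];print(q,(q-[140,140])*6)
for (u,v) in((275,245),(260,235),(285,240),(280,295)):
    print(u,v,d["P"][140+v//6,140+u//6])
```

```text
[186.98500256 189.66524633] [281.91001538 297.991478  ]
[186.49277971 188.36073733] [278.95667826 290.164424  ]
275 245 [0.46186194 0.34693566 0.10082886]
260 235 [0.46348892 0.36134115 0.09778306]
285 240 [0.46693879 0.34170301 0.10073021]
280 295 [0.46732651 0.35755971 0.05248859]
```

Run:
```python
from h import *
s=read_state();print(s["time_s"],s["q"].round(3),s["ee_pos"])
d=shot("wrist","w3")
T=np.linalg.inv(Tool(s));Q=d["P"]@T[:3,:3].T+T[:3,3]
for (u,v) in((265,255),(290,255),(262,265),(277,250),(277,245),(277,280)):
    print(u,v,Q[v,u].round(4),d["P"][v,u].round(3))
d=shot("side")
p=d["P"].reshape(-1,3);m=(np.abs(p[:,0]-.47)<.06)&(np.abs(p[:,1]-.36)<.06)&(p[:,2]>.06)&(p[:,2]<.13)
for z in(.06,.07,.08,.085,.09,.1,.11,.12):
    k=m&(np.abs(p[:,2]-z)<.003);print(z,k.sum(),p[k].mean(0) if k.any() else"")
```

```text
5.3 [ 0.453  0.409  1.664 -0.     1.069 -1.118] [0.47384247 0.36135734 0.0664436 ]
265 255 [-0.0062 -0.0178  0.0099] [0.464 0.355 0.084]
290 255 [ 0.0051 -0.0197  0.0107] [0.463 0.366 0.086]
262 265 [-0.0071 -0.0291  0.01  ] [0.464 0.354 0.096]
277 250 [-0.0007  0.0158 -0.0009] [0.475 0.361 0.051]
277 245 [-0.0007  0.0161  0.002 ] [0.472 0.361 0.05 ]
277 280 [-0.0008 -0.0298  0.0034] [0.47  0.361 0.096]
0.06 0 
0.07 0 
0.08 1 [0.46793089 0.35251728 0.08182148]
0.085 7 [0.46782417 0.35495042 0.08586194]
0.09 8 [0.46489407 0.35585279 0.09018191]
0.1 11 [0.46654526 0.3525196  0.09994739]
0.11 12 [0.46765564 0.35332033 0.11046105]
0.12 11 [0.4650085  0.34807036 0.12030041]
```

View pics/w3.png

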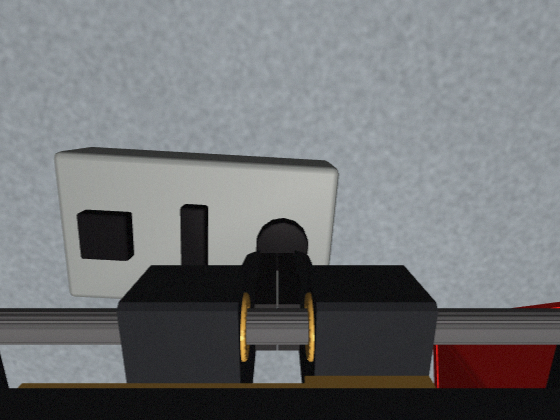

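>>> {"op": "arm_command", "data": {"steps": [[-1,[0,15,0],0],[-1,[0,8,0],0],[-1,[0,4,0],0],[-1,[0,0,0],0],[-1,[0,0,0],0]]}}

```text
time_s: 5.9
ee_pos: [0.4738, 0.3613, 0.0392]
orientation: [0.5, -0.5, -0.5, 0.5]
ft_force: [0.8, -0.6, 0.8]
gripper_width: 0.0001
```

Run:
```python
from h import *
s=read_state();print(s["time_s"],s["q"].round(3),s["ee_pos"],s["ft_force"])
d=shot("side");cv2.imwrite("pics/s2.png",cv2.resize(d["frame"][140:240,140:260],None,fx=6,fy=6,interpolation=2))
```

```text
5.9 [ 0.453  0.45   1.672 -0.     1.021 -1.118] [0.47377045 0.36132629 0.03918431] [ 0.7809048  -0.59646049  0.76070828]
```

View pics/s2.png

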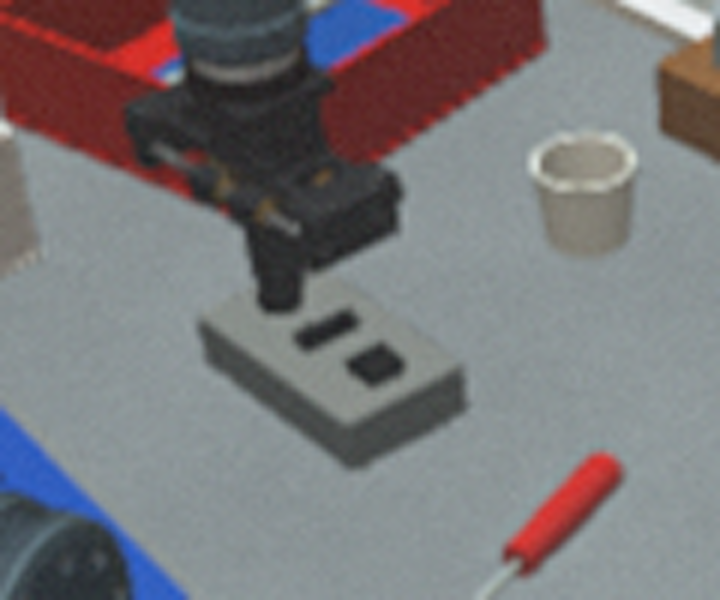

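>>> {"op": "arm_command", "data": {"steps": [[-1,[0,3,0],0],[-1,[0,0,0],0],[-1,[0,0,0],0]]}}

```text
time_s: 6.25
ee_pos: [0.4739, 0.3614, 0.0365]
orientation: [-0.5, 0.5, 0.5, -0.5]
ft_force: [-0.2, -0.3, 0.9]
gripper_width: 0.0007
```

>>> {"op": "arm_command", "data": {"steps": [[-1,[0,2,0],0],[-1,[0,0,0],0],[-1,[0,0,0],0]]}}

```text
time_s: 6.55
ee_pos: [0.4741, 0.3615, 0.0347]
orientation: [-0.5, 0.5, 0.5, -0.5]
ft_force: [-0.1, -0.2, 2.1]
gripper_width: 0.0001
```

>>> {"op": "arm_command", "data": {"steps": [[-1,[0,2,0],0],[-1,[0,0,0],0],[-1,[0,0,0],0]]}}

```text
time_s: 6.85
ee_pos: [0.4741, 0.3615, 0.0327]
orientation: [-0.5, 0.5, 0.5, -0.5]
ft_force: [0.2, 1.1, 3.3]
gripper_width: 0.0007
```

>>> {"op": "arm_command", "data": {"steps": [[-1,[0,2,0],0],[-1,[0,0,0],0],[-1,[0,0,0],0]]}}

```text
time_s: 7.15
ee_pos: [0.4741, 0.3615, 0.0307]
orientation: [-0.5, 0.5, 0.5, -0.5]
ft_force: [0.2, 0.6, 4.2]
gripper_width: 0.0005
```

>>> {"op": "arm_command", "data": {"steps": [[-1,[0,1,0],0],[-1,[0,0,0],0],[-1,[0,0,0],0]]}}

```text
time_s: 7.45
ee_pos: [0.4741, 0.3615, 0.0301]
orientation: [-0.5, 0.5, 0.5, -0.5]
ft_force: [-0.2, -0.6, 8.6]
gripper_width: 0.0002
```

>>> {"op": "arm_command", "data": {"steps": [[-1,[0,-10,0],0],[-1,[0,-20,0],0],[-1,[-49,0,4],0],[-1,[-49,0,3],0],[-1,[0,0,0],0],[-1,[0,15,0],0],[-1,[0,8,0],0],[-1,[0,3,0],0],[-1,[0,2,0],0],[-1,[0,1,0],0],[-1,[0,0,0],0],[-1,[0,0,0],0]]}}

```text
time_s: 8.65
ee_pos: [0.4662, 0.2639, 0.0304]
orientation: [0.5, -0.5, -0.5, 0.5]
ft_force: [-3.1, -0.8, 4.7]
gripper_width: 0.0004
```

>>> {"op": "arm_command", "data": {"steps": [[-1,[0,1,0],0],[-1,[0,0,0],0],[-1,[0,0,0],0]]}}

```text
time_s: 8.95
ee_pos: [0.4664, 0.2639, 0.0301]
orientation: [0.5, -0.5, -0.5, 0.5]
ft_force: [-5.4, -0.9, 10.3]
gripper_width: 0.0008
```

>>> {"op": "arm_command", "data": {"steps": [[-1,[0,-20,0],0],[-1,[0,-45,0],0],[-1,[0,-45,0],0],[0,[0,-45,0],0],[1,[0,-45,0],0],[1,[-45,-30,0],0],[1,[-45,0,0],0],[1,[-45,0,0],0],[1,[-45,0,0],0],[1,[-45,0,0],0],[1,[-45,0,0],0]]}}

```text
time_s: 10.05
ee_pos: [0.4668, -0.0048, 0.2574]
orientation: [-0.499, 0.501, 0.5, -0.5]
ft_force: [0.8, -0.1, 0.1]
gripper_width: 0.0619
```

>>> {"op": "arm_command", "data": {"steps": [[1,[-45,0,-10],0],[1,[-45,0,-30],0],[1,[-45,0,-40],0],[1,[-40,0,-40],0],[1,[0,0,0],0],[1,[0,0,0],0]]}}

```text
time_s: 10.65
ee_pos: [0.573, -0.1632, 0.2556]
orientation: [0.501, -0.5, -0.499, 0.5]
ft_force: [-0.8, 0.1, 0.6]
gripper_width: 0.0882
```

Run:
```python
from h import *
s=read_state();print(s["time_s"],s["q"].round(3),Tool(s).round(3),s["ft_force"],s["gripper_width"])
d=shot("wrist","w4")
T=np.linalg.inv(Tool(s));Q=d["P"]@T[:3,:3].T+T[:3,3]
for t in("rack","arched_plate","forked_plate","square_plate","gripper"):
  try:
    for r in regions_of("wrist",t)[:3]:
        P=d["P"][r["region"]];P=P[~np.isnan(P[:,0])]
        T=P[P[:,2]>.1]
        print(t,round(r["conf"],2),r["box"],len(P),len(T),T.mean(0).round(4) if len(T) else"",np.percentile(P,[3,50,97],axis=0).round(3).tolist())
  except Exception as e: print(t,e)
d=shot("top","t2");d=shot("side","s3")
```

```text
10.65 [-0.477  0.203  1.515  0.     1.425 -2.046] [[ 0.002 -0.002 -1.     0.573]
 [ 1.     0.001  0.002 -0.163]
 [ 0.001 -1.     0.002  0.256]
 [ 0.     0.     0.     1.   ]] [-0.77062926  0.06874688  0.57164559] 0.08821956795286658
rack 0.61 [152.8, 84.6, 211.0, 91.8] 11983 15 [ 0.515  -0.1767  0.1147] [[0.476, -0.29, 0.034], [0.511, -0.182, 0.035], [0.551, -0.076, 0.037]]
arched_plate 0.68 [228.9, 124.5, 53.2, 14.5] 506 461 [ 0.5131 -0.183   0.1142] [[0.508, -0.204, 0.036], [0.513, -0.183, 0.115], [0.518, -0.164, 0.119]]
forked_plate 0.61 [298.5, 113.7, 64.8, 16.8] 616 376 [ 0.506  -0.1143  0.1171] [[0.501, -0.137, 0.036], [0.506, -0.112, 0.117], [0.512, -0.093, 0.12]]
forked_plate 0.28 [129.4, 179.8, 85.4, 90.9] 2732 13 [ 0.5616 -0.2215  0.2833] [[0.579, -0.333, 0.001], [0.614, -0.298, 0.025], [0.664, -0.248, 0.027]]
forked_plate 0.23 [304.6, 246.7, 51.9, 59.0] 2273 0  [[0.661, -0.124, 0.009], [0.675, -0.103, 0.074], [0.704, -0.08, 0.076]]
square_plate 0.92 [147.3, 131.1, 71.8, 18.5] 709 550 [ 0.5202 -0.2513  0.1175] [[0.515, -0.274, 0.035], [0.52, -0.247, 0.118], [0.526, -0.23, 0.12]]
gripper it knows: arched_plate, camera_head, camera_stand, collar, cup, erase_key, forked_plate, hammer, jar, key_box, lamp_key, lamp_key_top, offcut, plate_hole, power_key, power_key_top, rack, screwdriver,
```

View pics/w4.png

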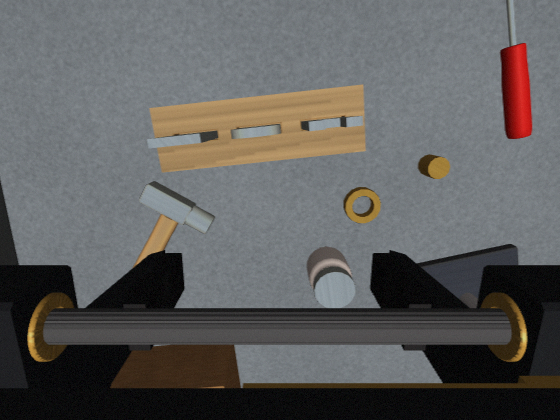

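View pics/s3.png

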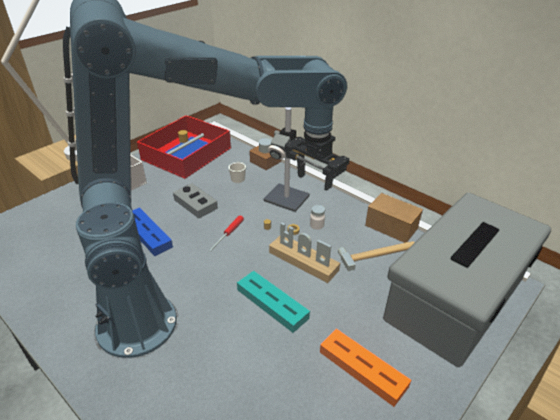

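>>> {"op": "arm_command", "data": {"steps": [[1,[0,-45,0],0],[1,[0,-45,0],0],[1,[0,-45,0],0],[1,[-13,-20,-45],0],[1,[-13,0,-45],0],[1,[-13,0,-45],0],[1,[-13,0,-45],0],[1,[-13,0,-45],0],[1,[-13,0,-45],0]]}}

```text
time_s: 11.9
ee_pos: [0.8173, -0.2331, 0.4028]
orientation: [-0.495, 0.505, 0.503, -0.497]
ft_force: [62.7, -23.5, 27.9]
gripper_width: 0.088
```

Run:
```python
from h import *
s=read_state();print(s["time_s"],s["q"].round(3),Tool(s).round(3))
```

```text
11.9 [-0.418  0.858  0.297  0.002  1.972 -1.988] [[ 0.     0.014 -1.     0.817]
 [ 1.    -0.004  0.    -0.233]
 [-0.004 -1.    -0.014  0.403]
 [ 0.     0.     0.     1.   ]]
```

>>> {"op": "arm_command", "data": {"steps": [[1,[0,0,0],0],[1,[0,0,0],0]]}}

```text
time_s: 12.1
ee_pos: [0.8167, -0.2332, 0.4008]
orientation: [-0.497, 0.503, 0.502, -0.498]
ft_force: [-0.2, 0.5, 1.4]
gripper_width: 0.0878
```

Run:
```python
from h import *
s=read_state();print(s["time_s"],s["q"],Tool(s).round(4),s["ft_force"])
```

```text
12.1 [-0.41802741  0.85845274  0.30031883  0.00217467  1.97156712 -1.98781268] [[ 2.000e-04  1.110e-02 -9.999e-01  8.167e-01]
 [ 1.000e+00 -2.700e-03  1.000e-04 -2.332e-01]
 [-2.700e-03 -9.999e-01 -1.110e-02  4.008e-01]
 [ 0.000e+00  0.000e+00  0.000e+00  1.000e+00]] [-0.23223139  0.52719414  1.44472594]
```

>>> {"op": "arm_command", "data": {"steps": [[1,[-3,0,-10],0],[1,[-3,0,-10],0],[1,[-3,0,-10],0],[1,[-3,0,-10],0],[1,[0,0,0],0],[1,[0,0,0],0]]}}

```text
time_s: 12.7
ee_pos: [0.8301, -0.238, 0.3913]
orientation: [-0.488, 0.512, 0.507, -0.493]
ft_force: [0.2, -0.1, 0.2]
gripper_width: 0.0884
```

Run:
```python
from h import *
s=read_state();print(s["time_s"],s["q"],Tool(s).round(4),s["ft_force"])
```

```text
12.7 [-0.41813049  0.87154719  0.29768225  0.00574922  1.93300427 -1.98614456] [[ 8.000e-04  3.810e-02 -9.993e-01  8.301e-01]
 [ 9.999e-01 -1.110e-02  4.000e-04 -2.380e-01]
 [-1.100e-02 -9.992e-01 -3.810e-02  3.913e-01]
 [ 0.000e+00  0.000e+00  0.000e+00  1.000e+00]] [ 0.24214945 -0.0662233   0.17368797]
```

>>> {"op": "arm_command", "data": {"steps": [[1,[30,0,40],0],[1,[40,-10,30],0],[1,[40,-10,10],0],[1,[40,-10,0],0],[1,[0,0,0],0],[1,[0,0,0],0]]}}

```text
time_s: 13.3
ee_pos: [0.7636, -0.0968, 0.4198]
orientation: [-0.487, 0.513, 0.507, -0.493]
ft_force: [0.4, -0.1, 0.9]
gripper_width: 0.0881
```

Run:
```python
from h import *
s=read_state();print(s["time_s"],s["q"],Tool(s).round(4),s["ft_force"])
d=shot("wrist","w5")
for t in("camera_head","camera_stand"):
    for r in regions_of("wrist",t)[:3]:
        P=d["P"][r["region"]];P=P[~np.isnan(P[:,0])]
        print(t,round(r["conf"],2),r["box"],len(P),np.percentile(P,[3,50,97],axis=0).round(3).tolist())
np.savez("w5.npz",P=d["P"],f=d["frame"],W=d["W"])
for n in("top","side"):
    e=shot(n);np.savez(n+".npz",P=e["P"],f=e["frame"],W=e["W"])
```

```text
13.3 [-2.79589544e-01  5.49103677e-01  7.43520770e-01 -2.61420151e-04
  1.80698073e+00 -1.85184010e+00] [[-0.0011  0.0403 -0.9992  0.7636]
 [ 0.9999 -0.0118 -0.0016 -0.0968]
 [-0.0119 -0.9991 -0.0403  0.4198]
 [ 0.      0.      0.      1.    ]] [ 0.38335533 -0.08859861  0.94870081]
camera_head 0.79 [429.2, 38.4, 119.7, 155.6] 11086 [[0.643, 0.044, 0.244], [0.691, 0.067, 0.279], [0.748, 0.126, 0.293]]
camera_head 0.33 [261.7, 85.9, 31.5, 35.6] 958 [[0.666, -0.12, 0.045], [0.686, -0.1, 0.075], [0.708, -0.079, 0.077]]
camera_stand 0.6 [346.9, 39.5, 212.9, 155.8] 19627 [[0.646, 0.028, 0.014], [0.711, 0.075, 0.271], [0.779, 0.135, 0.352]]
```

View pics/w5.png

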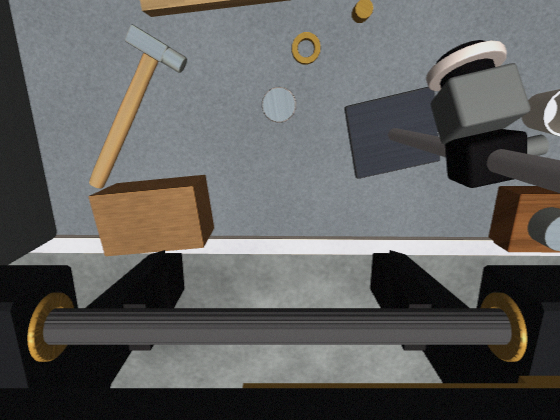

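Run:
```python
import numpy as np,cv2
z=np.load("w5.npz");P=z["P"];f=z["f"]
a=P[78:118,455:515].reshape(-1,3);a=a[~np.isnan(a[:,0])]
c=a.mean(0)
for i in range(3):
    u,s,v=np.linalg.svd(a-a.mean(0),full_matrices=False);r=(a-a.mean(0))@v[2];a=a[np.abs(r)<.003]
n=v[2]*np.sign(v[2][2]);print("body top",len(a),a.mean(0),n,"tilt",np.degrees(np.arccos(n[2])),"az",np.degrees(np.arctan2(-n[1],-n[0])),r.std())
# body region colour extent along axes
hsv=cv2.cvtColor(f,cv2.COLOR_BGR2HSV)
cv2.imwrite("pics/w5z.png",cv2.resize(f[20:200,340:560],None,fx=3.5,fy=3.5,interpolation=2))
# base plate points
m=(P[...,2]>.010)&(P[...,2]<.02)
m[:80]=0;m[190:]=0;m[:,:340]=0
print(m.sum())
p=P[m][:,:2].astype(np.float32);print(p.min(0),p.max(0))
print(cv2.minAreaRect(p))
```

```text
body top 2366 [0.68139293 0.06982575 0.28498315] [-0.40344235 -0.09856298  0.90968105] tilt 24.538688303193197 az 13.728728737428378 0.0007986097153247506
5922
[0.6602288  0.00580424] [0.82261205 0.3459309 ]
((0.740241527557373, 0.17403516173362732), (0.34006375074386597, 0.15628406405448914), 87.71585083007812)
```

View pics/w5z.png

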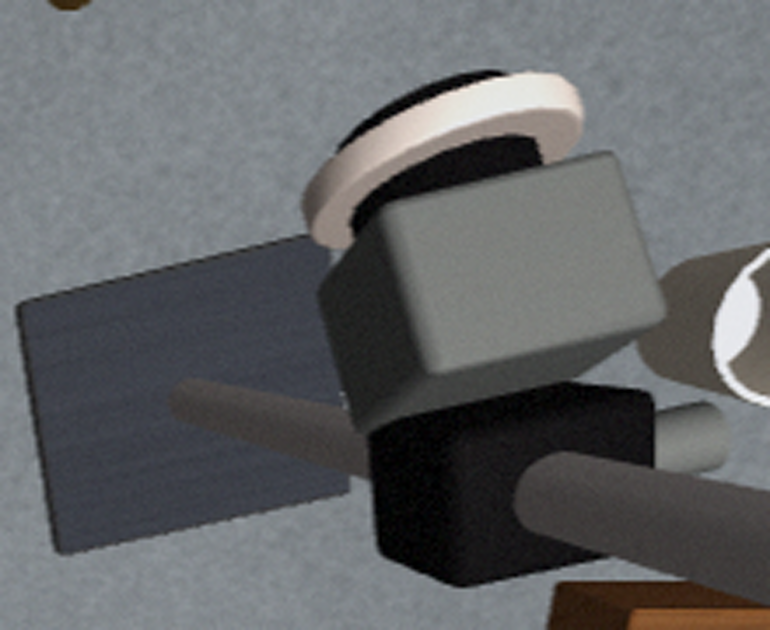

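```bash
cat > cam.py <<'E'
import numpy as np
z=np.load("w5.npz");W=z["W"]
fx=339.0098822988939;cx=276.86876886198166;cy=213.50975426040978
def ray(u,v): return W[:3,:3]@np.array([(u-cx)/fx,(v-cy)/fx,1])
def hit(u,v,n,p0):
    r=ray(u,v);return W[:3,3]+r*(n@(p0-W[:3,3]))/(n@r)
zz=lambda a,b:(a/3.5+340-.5+.5/3.5,b/3.5+20-.5+.5/3.5)
E
python3 - <<'E'
from cam import *
g=lambda a,b:hit(*zz(a,b),np.array([0,0,1.]),np.array([0,0,.015]))
A=g(19,303);B=g(60,553);C=g(310,232);D=g(348,492)
ang=lambda d:np.degrees(np.arctan2(d[1],d[0]))
print(A,B,C,"left edge len",np.linalg.norm(B-A),ang(B-A),"front",ang(C-A)-90,"back",ang(D-B)-90)
n=np.array([-0.40344235,-0.09856298,0.90968105]);p0=np.array([0.68139293,0.06982575,0.28498315])
h=lambda a,b:hit(*zz(a,b),n,p0)
q=[h(a,b) for a,b in((380,207),(613,152),(665,311),(430,377))]
print(np.round(q,4))
for i in range(4):
    d=q[(i+1)%4]-q[i];print(np.linalg.norm(d).round(4),ang(d),np.degrees(np.arctan2(d[2],np.hypot(*d[:2]))))
print("front mid",(q[0]+q[1])/2,"back mid",(q[2]+q[3])/2)
E
```

```text
[0.68899566 0.00553621 0.015     ] [0.80360468 0.03237993 0.015     ] [0.65880489 0.13232405 0.015     ] left edge len 0.11771071210035858 13.182191860619481 front 13.393864073772832 back 12.570494244690948
[[0.6668 0.0426 0.2755]
 [0.6548 0.0946 0.2759]
 [0.69   0.1031 0.2924]
 [0.7048 0.0516 0.2934]]
0.0533 102.94374319687977 0.35836286944725176
0.0398 13.582394865524849 24.538617471254536
0.0535 -74.04599605016539 1.0155698849228274
0.0429 -166.58246331780472 -24.53836879618794
front mid [0.66079257 0.06858028 0.27571197] back mid [0.69740122 0.07736714 0.29289991]
```

Run:
```python
import numpy as np,cv2
ph=np.radians(13.2);t=np.radians(25)
X=np.array([np.cos(t)*np.cos(ph),np.cos(t)*np.sin(ph),np.sin(t)]);Y=np.array([-np.sin(ph),np.cos(ph),0]);Z=np.cross(X,Y)
O=np.array([.6611,.0686,.2757])-.025*Z
for n in("side","top","w5"):
    d=np.load(n+".npz");P=d["P"];f=d["f"]
    q=(P-O)@np.c_[X,Y,Z]
    m=(np.abs(q[...,1])<.04)&(np.abs(q[...,2])<.04)&(q[...,0]>-.08)&(q[...,0]<.06)
    p=q[m];g=f[m].mean(1)
    fr=p[:,0]
    print(n,m.sum(),"x pct",np.percentile(fr,[1,5,10,20,30,50]).round(4))
    if n=="side":
        v,u=np.where(m)
        for i in np.argsort(u*1000+v): print(u[i],v[i],p[i].round(3),int(g[i]),end=" | ") if 268<u[i]<283 and u[i]%2==0 else None
        cv2.imwrite("pics/sz.png",cv2.resize(f[115:170,255:310],None,fx=11,fy=11,interpolation=cv2.INTER_NEAREST))
    if n=="w5":
        w=m&(f.min(2)>150);pw=q[w];print("white ring",w.sum(),np.percentile(pw,[2,50,98],axis=0).round(4))
    if n!="side":
        b=p[(p[:,0]<-.02)];print("front pts",np.percentile(b,[2,50,98],axis=0).round(4))
    h=p[np.abs(p[:,0]-.02)<.015];print("body z",np.percentile(h,[2,50,95],axis=0).round(4))
```

```text
side 515 x pct [-0.0322 -0.0307 -0.0288 -0.0228 -0.0171  0.0054]
270 147 [-0.018  0.021  0.024] 199 | 270 148 [-0.024  0.017  0.027] 115 | 270 149 [-0.021  0.021  0.017] 104 | 270 150 [-0.022  0.022  0.011] 84 | 270 151 [-0.026  0.02   0.011] 58 | 270 152 [-0.029  0.018  0.011] 46 | 270 153 [-0.033  0.016  0.012] 57 | 270 154 [-0.028  0.023 -0.005] 66 | 272 140 [0.01  0.028 0.024] 146 | 272 141 [0.006 0.025 0.025] 150 | 272 142 [0.004 0.025 0.022] 135 | 272 143 [0.002 0.024 0.019] 95 | 272 144 [0.001 0.025 0.014] 77 | 272 145 [-0.004  0.022  0.016] 185 | 272 146 [-0.015  0.014  0.028] 248 | 272 147 [-0.019  0.011  0.029] 216 | 272 148 [-0.021  0.011  0.026] 123 | 272 149 [-0.024  0.01   0.025] 83 | 272 150 [-0.024  0.011  0.019] 45 | 272 151 [-0.029  0.009  0.02 ] 48 | 272 152 [-0.029  0.01   0.015] 76 | 272 153 [-0.031  0.01   0.011] 90 | 272 154 [-0.031  0.011  0.005] 81 | 272 155 [-0.026  0.017 -0.01 ] 78 | 272 156 [-0.03   0.015 -0.009] 66 | 274 137 [0.027 0.03  0.018] 139 | 274 138 [0.018 0.024 0.026] 147 | 274 139 [0.014 0.022 0.027] 145 | 274 140 [0.01  0.019 0.027] 146 | 274 
[... 4690 characters left out ...]
219  0.0351]Traceback (most recent call last):
  File "<stdin>", line 19, in <module>
    return _quantile_unchecked(
        a, q, axis, out, overwrite_input, method, keepdims, weights)
    return _ureduce(a,
                    func=_quantile_ureduce_func,
    ...<5 lines>...
                    overwrite_input=overwrite_input,
                    method=method)
    r = func(a, **kwargs)
    result = _quantile(arr,
                       quantiles=q,
    ...<2 lines>...
                       out=out,
                       weights=wgt)
    slices_having_nans = np.isnan(arr[-1, ...])
                                  ~~~^^^^^^^^^
IndexError: index -1 is out of bounds for axis 0 with size 0
```

View pics/sz.png

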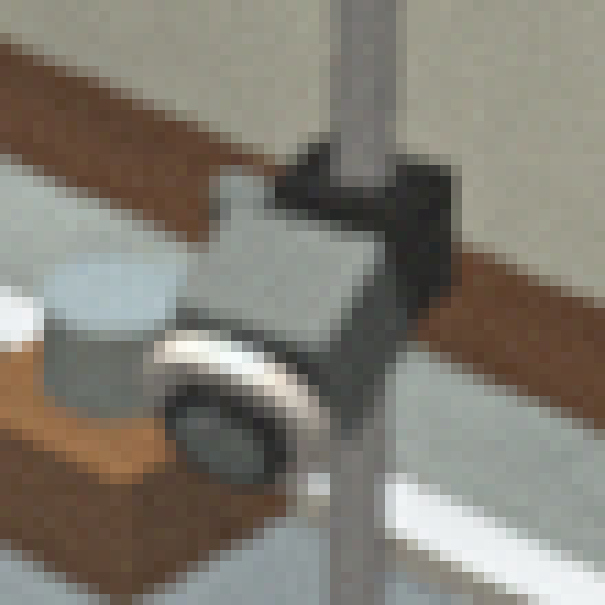

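Run:
```python
import numpy as np,cv2
ph=np.radians(13.2);t=np.radians(25)
X=np.array([np.cos(t)*np.cos(ph),np.cos(t)*np.sin(ph),np.sin(t)]);Y=np.array([-np.sin(ph),np.cos(ph),0]);Z=np.cross(X,Y)
O=np.array([.6611,.0686,.2757])-.025*Z
print(O)
d=np.load("w5.npz");P=d["P"];f=d["f"];q=(P-O)@np.c_[X,Y,Z]
m=(np.abs(q[...,1])<.045)&(np.abs(q[...,2])<.045)&(q[...,0]>-.08)&(q[...,0]<.06)
w=m&(f.min(2)>130)&(q[...,0]<-.005);pw=q[w];print("ring",w.sum(),np.percentile(pw,[1,3,50,97,99],axis=0).round(4))
# ring outer rim: fit circle r=32 in yz
o=pw[np.hypot(pw[:,1],pw[:,2])>.029]
from scipy.optimize import least_squares
r=least_squares(lambda c:np.hypot(o[:,1]-c[0],o[:,2]-c[1])-.032,[0,0],loss="soft_l1",f_scale=.001);print("centre yz",r.x,len(o),np.abs(r.fun).mean())
b=m&(f.max(2)<60)&(q[...,0]<-.018);pb=q[b];print("barrel",b.sum(),np.percentile(pb,[1,3,10,50,97],axis=0).round(4))
o=pb
r=least_squares(lambda c:np.hypot(o[:,1]-c[0],o[:,2]-c[1])-.022,[0,0],loss="soft_l1",f_scale=.001);print("centre yz",r.x,len(o),np.abs(r.fun).mean())
e=np.load("side.npz");qs=(e["P"]-O)@np.c_[X,Y,Z]
a=qs[151:159,271:279].reshape(-1,3);print("side lens face",np.median(a,0),a.std(0))
```

```text
[0.67138631 0.07101263 0.25304231]
ring 989 [[-0.0218 -0.0268  0.0035]
 [-0.0212 -0.0257  0.0099]
 [-0.0151 -0.0052  0.0271]
 [-0.0122  0.0253  0.0321]
 [-0.0121  0.0288  0.0325]]
centre yz [ 0.00109989 -0.00051846] 818 0.0006844753204921292
barrel 144 [[-0.0302 -0.0228  0.0031]
 [-0.03   -0.0201  0.0042]
 [-0.0295 -0.0188  0.0102]
 [-0.0283 -0.0084  0.0192]
 [-0.0268  0.0098  0.0224]]
centre yz [ 0.00141394 -0.00035802] 144 0.0007679345118137131
side lens face [-0.02951555  0.00141259  0.00689784] [0.04271952 0.04729621 0.08309378]
```

>>> {"op": "arm_command", "data": {"steps": [[1,[-20,0,40],0],[1,[-20,0,45],0],[1,[-20,0,45],0],[1,[-20,0,45],0],[1,[-6,0,45],0],[1,[0,0,29],0],[1,[0,20,0],8.5],[1,[0,20,0],8.5],[1,[0,20,0],8.5],[1,[0,20,0],8.5],[1,[0,20,0],8.5],[1,[0,20,0],8.5]]}}

```text
time_s: 14.75
ee_pos: [0.5184, -0.1859, 0.2885]
orientation: [-0.66, 0.675, 0.244, -0.222]
ft_force: [0.2, 1.0, 0.3]
gripper_width: 0.0881
```

>>> {"op": "arm_command", "data": {"steps": [[1,[0,20,0],8.5],[1,[0,20,0],8.5],[1,[0,20,0],8.5],[1,[0,10,0],7.7],[1,[0,0,0],0],[1,[0,0,0],0]]}}

```text
time_s: 15.35
ee_pos: [0.5212, -0.1864, 0.2197]
orientation: [-0.702, 0.71, 0.049, -0.024]
ft_force: [0.2, -0.6, -0.6]
gripper_width: 0.0879
```

```bash
cat > st.py <<'E'
from h import *
s=read_state();T=Tool(s)
print(s["time_s"],s["q"].round(3),s["ft_force"].round(1),s["gripper_width"]);print(T.round(4))
x=T[:3,0];print("yaw x",np.degrees(np.arctan2(x[1],x[0])),"tilt",np.degrees(np.arccos(-T[2,1])),"az",np.degrees(np.arctan2(T[1,1],T[0,1])))
E
python3 st.py
python3 - <<'E'
from h import *
d=shot("wrist","w6")
for t in("arched_plate","forked_plate","square_plate"):
    for r in regions_of("wrist",t)[:2]:
        P=d["P"][r["region"]];P=P[~np.isnan(P[:,0])];T=P[P[:,2]>.1]
        print(t,round(r["conf"],2),r["box"],len(P),len(T),T.mean(0).round(4) if len(T) else"")
E
```

```text
15.35 [-0.564  0.109  1.697  0.011  1.299 -0.671] [ 0.2 -0.6 -0.6] 0.08785816217609443
[[ 0.994   0.0369 -0.1029  0.5212]
 [ 0.1034 -0.0106  0.9946 -0.1864]
 [ 0.0357 -0.9993 -0.0143  0.2197]
 [ 0.      0.      0.      1.    ]]
yaw x 5.937413809290456 tilt 2.2027542378394185 az -15.997031155843858
arched_plate 0.83 [258.2, 158.0, 11.6, 64.2] 629 507 [ 0.5125 -0.1795  0.1141]
arched_plate 0.71 [257.0, 72.5, 14.5, 68.5] 692 447 [ 0.5058 -0.1127  0.1183]
forked_plate 0.76 [257.1, 74.9, 13.5, 70.2] 711 450 [ 0.5058 -0.1128  0.1183]
square_plate 0.72 [262.4, 222.9, 9.6, 83.7] 737 536 [ 0.5198 -0.2485  0.117 ]
```

View pics/w6.png

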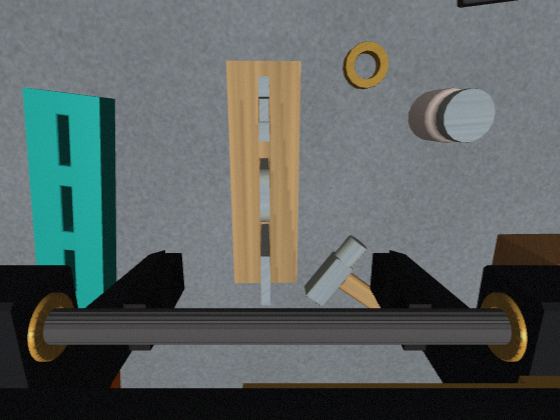

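>>> {"op": "arm_command", "data": {"steps": [[1,[-6,20,4],0],[1,[-6,30,3],0],[1,[0,30,0],0],[1,[0,0,0],0],[1,[0,0,0],0]]}}

```text
time_s: 16.05
ee_pos: [0.5118, -0.1809, 0.1397]
orientation: [-0.702, 0.71, 0.049, -0.023]
ft_force: [-0.1, -0.3, 0.3]
gripper_width: 0.0879
```

```bash
python3 st.py
python3 - <<'E'
from h import *
s=read_state();d=shot("wrist","w7")
T=np.linalg.inv(Tool(s));Q=d["P"]@T[:3,:3].T+T[:3,3]
for t in("arched_plate","forked_plate","square_plate"):
    for r in regions_of("wrist",t)[:2]:
        P=d["P"][r["region"]];q=Q[r["region"]];k=P[:,2]>.1;
        print(t,round(r["conf"],2),r["box"],k.sum(),P[k].mean(0).round(4),"tool",q[k].mean(0).round(4),np.percentile(q[k],[5,95],axis=0).round(4).tolist() if k.any() else "")
E
```

```text
16.05 [-0.565  0.175  1.795  0.012  1.135 -0.671] [-0.1 -0.3  0.3] 0.0878571336637217
[[ 0.9942  0.0371 -0.1009  0.5118]
 [ 0.1013 -0.0106  0.9948 -0.1809]
 [ 0.0359 -0.9993 -0.0143  0.1397]
 [ 0.      0.      0.      1.    ]]
yaw x 5.818348384735354 tilt 2.2135800311817295 az -15.92728238869106
arched_plate 0.58 [267.9, 180.4, 21.5, 88.3] 968 [ 0.5125 -0.1781  0.114 ] tool [0.     0.0258 0.0031] [[-0.004, 0.0211, -0.0164], [0.0037, 0.0352, 0.0189]]
forked_plate 0.88 [268.9, 69.9, 21.0, 93.9] 954 [ 0.5057 -0.1126  0.1177] tool [0.     0.0211 0.0689] [[-0.0037, 0.0192, 0.0462], [0.0037, 0.0288, 0.0892]]
square_plate 0.88 [271.0, 260.6, 13.8, 119.6] 515 [ 0.5207 -0.2581  0.1164] tool [ 0.0002  0.0245 -0.0773] [[-0.0036, 0.0216, -0.0937], [0.0041, 0.0377, -0.049]]
```

View pics/w7.png

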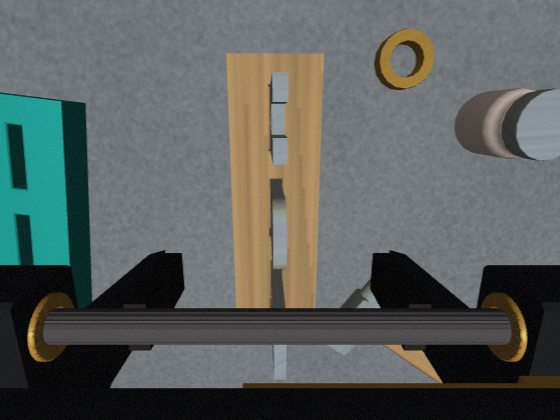

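>>> {"op": "arm_command", "data": {"steps": [[1,[-0.5,25,1],0],[1,[0,25,0],0],[1,[0,20,0],0],[1,[0,11,0],0],[1,[0,0,0],0],[-1,[0,0,0],0],[-1,[0,0,0],0],[-1,[0,0,0],0],[-1,[0,0,0],0],[-1,[0,0,0],0],[-1,[0,0,0],0],[-1,[0,0,0],0]]}}

```text
time_s: 17.45
ee_pos: [0.514, -0.1807, 0.0581]
orientation: [-0.702, 0.71, 0.049, -0.023]
ft_force: [-1.3, 0.7, -0.4]
gripper_width: 0.0343
```

>>> {"op": "arm_command", "data": {"steps": [[-1,[0,0,0],0],[-1,[0,0,0],0]]}}

```text
time_s: 17.65
ee_pos: [0.514, -0.1807, 0.0581]
orientation: [-0.702, 0.71, 0.049, -0.023]
ft_force: [0.4, 0.2, -0.3]
gripper_width: 0.0185
```

```bash
python3 st.py
python3 - <<'E'
from h import *
d=shot("side");cv2.imwrite("pics/s4.png",cv2.resize(d["frame"][170:290,250:370],None,fx=5,fy=5,interpolation=2))
d=shot("wrist","w8")
E
```

```text
17.65 [-0.563  0.301  1.834  0.013  0.97  -0.671] [ 0.4  0.2 -0.3] 0.018524758995869448
[[ 0.9943  0.0372 -0.1002  0.514 ]
 [ 0.1007 -0.0106  0.9949 -0.1807]
 [ 0.0359 -0.9993 -0.0143  0.0581]
 [ 0.      0.      0.      1.    ]]
yaw x 5.78252203194507 tilt 2.2152344232068453 az -15.973121115041327
```

View pics/s4.png

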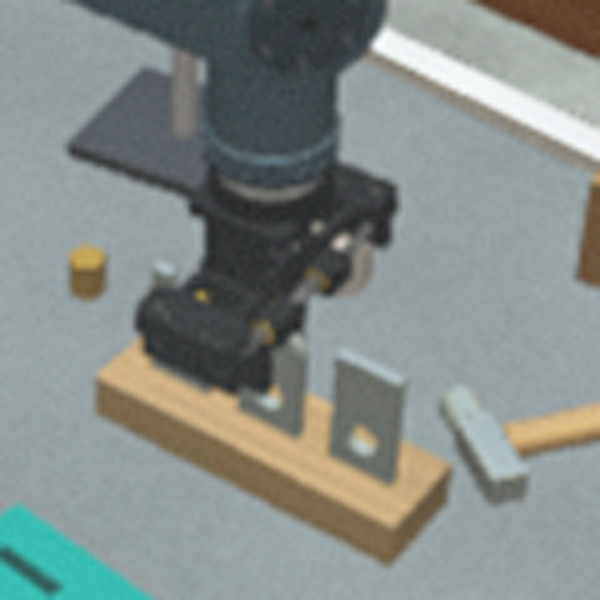

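View pics/w8.png

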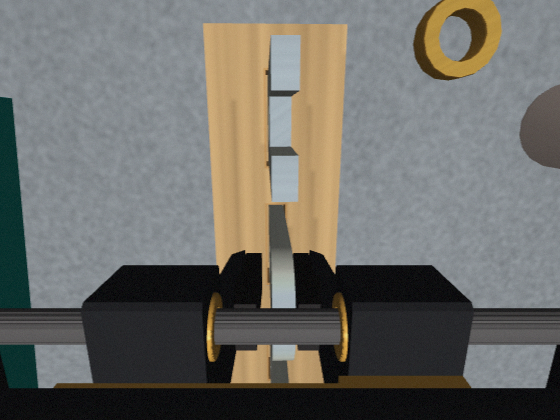

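>>> {"op": "arm_command", "data": {"steps": [[-1,[0,0,0],0],[-1,[0,0,0],0],[-1,[0,0,0],0]]}}

```text
time_s: 18.05
ee_pos: [0.514, -0.1807, 0.0581]
orientation: [-0.702, 0.71, 0.049, -0.023]
ft_force: [-0.3, -0.1, 0.7]
gripper_width: 0.0078
```

```bash
python3 st.py
python3 - <<'E'
from h import *
d=shot("wrist","w9")
E
```

```text
18.05 [-0.563  0.301  1.834  0.013  0.97  -0.671] [-0.3 -0.1  0.7] 0.007847299004558285
[[ 0.9943  0.0372 -0.1002  0.514 ]
 [ 0.1007 -0.0106  0.9949 -0.1807]
 [ 0.0359 -0.9993 -0.0143  0.0581]
 [ 0.      0.      0.      1.    ]]
yaw x 5.7833561080830975 tilt 2.2150821136838292 az -15.93326609599745
```

View pics/w9.png

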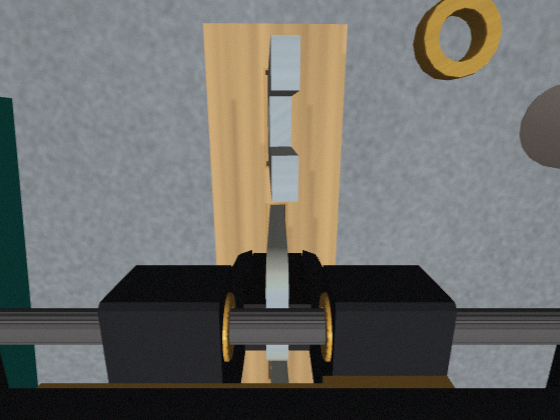

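>>> {"op": "arm_command", "data": {"steps": [[-1,[0,-4,0],0],[-1,[0,-8,0],0],[-1,[0,-10,0],0],[-1,[0,-12,0],0],[-1,[0,-25,0],0],[-1,[0,-30,0],0],[-1,[0,-30,0],0],[-1,[0,-20,0],0],[-1,[0,-10,0],0],[-1,[0,0,0],0]]}}

```text
time_s: 19.1
ee_pos: [0.5093, -0.1796, 0.2091]
orientation: [-0.701, 0.711, 0.05, -0.022]
ft_force: [0.2, -0.2, -3.3]
gripper_width: 0.0078
```

```bash
python3 st.py
python3 - <<'E'
from h import *
d=shot("side");cv2.imwrite("pics/s5.png",cv2.resize(d["frame"][140:290,230:380],None,fx=4,fy=4,interpolation=2))
E
```

```text
19.1 [-0.566  0.086  1.744  0.011  1.271 -0.67 ] [ 0.2 -0.2 -3.3] 0.007763389677528215
[[ 0.9941  0.0403 -0.1002  0.5093]
 [ 0.1008 -0.0126  0.9948 -0.1796]
 [ 0.0389 -0.9991 -0.0166  0.2091]
 [ 0.      0.      0.      1.    ]]
yaw x 5.790496345807139 tilt 2.421869458713183 az -17.37164216600959
```

View pics/s5.png

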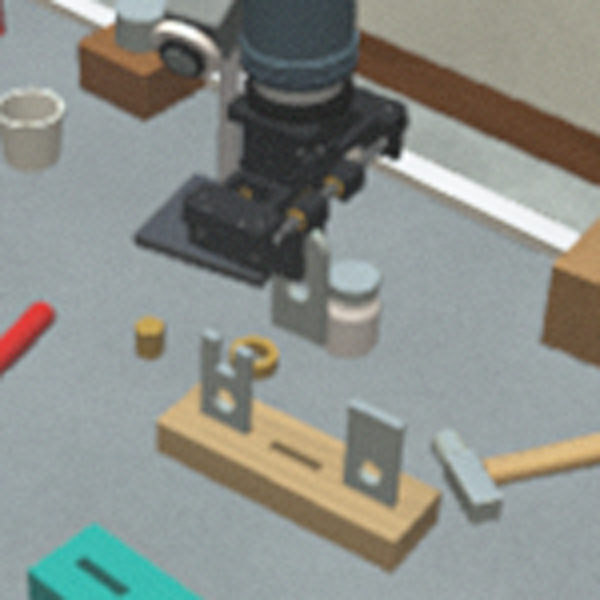

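>>> {"op": "arm_command", "data": {"steps": [[-1,[0,-15,0],-3],[-1,[0,-30,0],-4.4],[-1,[0,-35,0],0],[-1,[0,-35,0],0],[-1,[0,-35,0],0],[-1,[0,-35,0],0],[-1,[0,-35,0],0],[-1,[10,-35,15],0],[-1,[20,-30,25],0],[-1,[30,-15,35],0],[-1,[30,0,35],0],[-1,[30,0,35],0]]}}

```text
time_s: 20.35
ee_pos: [0.5819, -0.006, 0.5069]
orientation: [-0.697, 0.707, 0.093, -0.069]
ft_force: [0.3, -0.4, -2.9]
gripper_width: 0.0077
```

>>> {"op": "arm_command", "data": {"steps": [[-1,[30,0,35],0],[-1,[30,0,35],0],[-1,[30,0,35],0],[-1,[30,0,35],0],[-1,[15,0,20],0],[-1,[7,0,10],0],[-1,[0,0,0],0]]}}

```text
time_s: 21.05
ee_pos: [0.6809, 0.1916, 0.507]
orientation: [-0.697, 0.707, 0.093, -0.07]
ft_force: [0.7, -0.9, -3.5]
gripper_width: 0.0075
```

```bash
python3 st.py
```

```text
21.05 [ 0.114  0.425  0.748 -0.016  1.937 -0.124] [ 0.7 -0.9 -3.5] 0.007513841093418767
[[ 0.9728  0.0334 -0.2292  0.6809]
 [ 0.2297 -0.011   0.9732  0.1916]
 [ 0.03   -0.9994 -0.0184  0.507 ]
 [ 0.      0.      0.      1.    ]]
yaw x 13.28543357880247 tilt 2.0174467865112105 az -18.223701875141376
```

>>> {"op": "arm_command", "data": {"steps": [[-1,[15,0,0.7],0],[-1,[20,0,1],0],[-1,[20,0,1],0],[-1,[15,0,0.7],0],[-1,[12,0,0.6],0],[-1,[12,0,0.6],0],[-1,[12,0,0.6],0],[-1,[12,0,0.6],0],[-1,[12,0,0.6],0],[-1,[12,0,0.6],0],[-1,[12,0,0.6],0],[-1,[12,0,0.6],0]]}}

```text
time_s: 22.25
ee_pos: [0.7938, 0.223, 0.4846]
orientation: [-0.699, 0.705, 0.109, -0.054]
ft_force: [-0.2, 0.3, -3.3]
gripper_width: 0.0075
```

```bash
python3 st.py
```

```text
22.25 [ 0.134  0.758  0.299 -0.011  2.007 -0.101] [-0.2  0.3 -3.3] 0.007460573678198509
[[ 9.706e-01  7.850e-02 -2.277e-01  7.938e-01]
 [ 2.284e-01  7.000e-04  9.736e-01  2.230e-01]
 [ 7.660e-02 -9.969e-01 -1.720e-02  4.846e-01]
 [ 0.000e+00  0.000e+00  0.000e+00  1.000e+00]]
yaw x 13.239527839691682 tilt 4.5013720498297305 az 0.5344843196915271
```

>>> {"op": "arm_command", "data": {"steps": [[-1,[20,-4,1],0],[-1,[25,-6,1.3],0],[-1,[25,-6,1.3],0],[-1,[25,-6,1.3],0],[-1,[25,-6,1.3],0],[-1,[25,-6,1.3],0],[-1,[25,-6,1.3],0],[-1,[25,-6,1.3],0]]}}

```text
time_s: 23.05
ee_pos: [0.8429, 0.2383, 0.4712]
orientation: [0.703, -0.695, -0.152, 0.011]
ft_force: [-0.4, 0.1, -4.0]
gripper_width: 0.0076
```

```bash
python3 st.py
```

```text
23.05 [ 0.138  0.782  0.299  0.007  1.861 -0.091] [-0.4  0.1 -4. ] 0.007606677641269478
[[ 0.9537  0.1959 -0.2282  0.8429]
 [ 0.2261  0.0338  0.9735  0.2383]
 [ 0.1985 -0.98   -0.0121  0.4712]
 [ 0.      0.      0.      1.    ]]
yaw x 13.33520037090347 tilt 11.468851239260953 az 9.77828804448467
```

>>> {"op": "arm_command", "data": {"steps": [[-1,[20,-4,1.6],0],[-1,[25,-6,2],0],[-1,[25,-6,2],0],[-1,[25,-6,2],0],[-1,[25,-6,2],0],[-1,[25,-6,2],0],[-1,[25,-6,2],0],[-1,[25,-6,2],0],[-1,[25,-6,2],0],[-1,[25,-6,2],0]]}}

```text
time_s: 24.05
ee_pos: [0.8873, 0.2597, 0.4897]
orientation: [0.704, -0.678, -0.208, -0.046]
ft_force: [-0.2, -0.5, -4.2]
gripper_width: 0.0078
```

```bash
python3 st.py
```

```text
24.05 [ 0.148  0.777  0.299  0.026  1.705 -0.077] [-0.2 -0.5 -4.2] 0.007849140223608914
[[ 0.9096  0.3457 -0.2303  0.8873]
 [ 0.217   0.0773  0.9731  0.2597]
 [ 0.3542 -0.9352 -0.0047  0.4897]
 [ 0.      0.      0.      1.    ]]
yaw x 13.418210723561135 tilt 20.745137084482735 az 12.612852199485083
```

>>> {"op": "arm_command", "data": {"steps": [[-1,[20,-4,1.4],0],[-1,[25,-6,1.8],0],[-1,[25,-6,1.8],0],[-1,[20,-4,1.5],0],[-1,[0,0,0],0],[-1,[0,0,0],0]]}}

```text
time_s: 24.65
ee_pos: [0.8998, 0.2655, 0.5039]
orientation: [0.703, -0.67, -0.227, -0.066]
ft_force: [0.0, 0.1, -4.2]
gripper_width: 0.0078
```

```bash
python3 st.py
```

```text
24.65 [ 0.15   0.768  0.299  0.033  1.655 -0.075] [ 0.   0.1 -4.2] 0.007752047162822624
[[ 0.8878  0.3978 -0.2315  0.8998]
 [ 0.2121  0.0929  0.9728  0.2655]
 [ 0.4085 -0.9128 -0.0019  0.5039]
 [ 0.      0.      0.      1.    ]]
yaw x 13.433983165815826 tilt 24.10879745424755 az 13.145201933354176
```

One more small push for the last degree.

>>> {"op": "arm_command", "data": {"steps": [[-1,[18,-4,0.8],0],[-1,[12,-3,0.4],0],[-1,[0,0,0],0],[-1,[0,0,0],0]]}}

```text
time_s: 25.05
ee_pos: [0.9037, 0.2663, 0.5101]
orientation: [0.703, -0.668, -0.234, -0.073]
ft_force: [-0.3, 0.2, -3.0]
gripper_width: 0.0079
```

```bash
python3 st.py
python3 - <<'E'
from h import *
s=read_state();d=shot("wrist","w10")
np.savez("w10.npz",P=d["P"],f=d["frame"],W=d["W"],T=Tool(s))
d=shot("side","s6")
E
```

```text
25.05 [ 0.149  0.764  0.299  0.036  1.639 -0.075] [-0.3  0.2 -3. ] 0.00787372010857756
[[ 8.795e-01  4.155e-01 -2.319e-01  9.037e-01]
 [ 2.101e-01  9.820e-02  9.727e-01  2.663e-01]
 [ 4.270e-01 -9.043e-01 -9.000e-04  5.101e-01]
 [ 0.000e+00  0.000e+00  0.000e+00  1.000e+00]]
yaw x 13.433977832674959 tilt 25.275314721486502 az 13.298244595498048
```

View pics/w10.png

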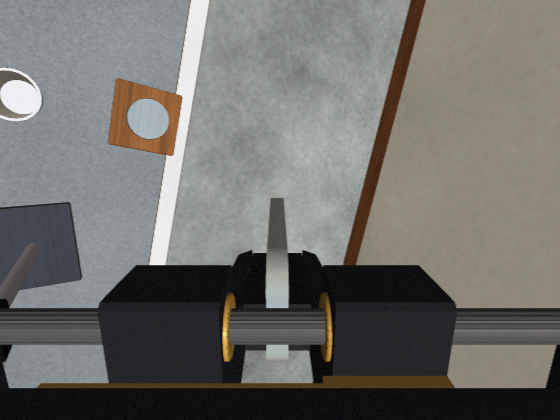

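View pics/s6.png

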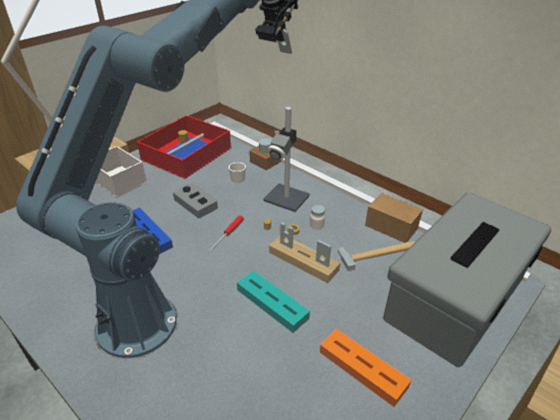

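Run:
```python
import numpy as np
d=np.load("w10.npz");T=np.linalg.inv(d["T"]);Q=d["P"]@T[:3,:3].T+T[:3,3]
for v in range(192,305,6):
    row=Q[v,262:294];k=(np.abs(row[:,0])<.008)&(np.abs(row[:,1])<.08)
    if k.sum(): print(v,k.sum(),row[k].mean(0).round(4),row[k][:,0].min().round(4),row[k][:,0].max().round(4))
```

```text
198 13 [-0.0015  0.0424  0.0212] -0.0051 0.0023
204 14 [-0.0011  0.0281  0.0209] -0.0049 0.0026
210 15 [-0.0014  0.0149  0.0207] -0.0052 0.0024
216 16 [-0.0011  0.0041  0.0204] -0.0049 0.0027
222 17 [-0.0013 -0.006   0.0203] -0.0052 0.0025
228 18 [-0.0011 -0.0153  0.0202] -0.0049 0.0028
234 18 [-0.0011 -0.0232  0.0201] -0.0047 0.0026
240 20 [-0.001  -0.031   0.0201] -0.0049 0.0029
246 20 [-0.001  -0.0377  0.02  ] -0.0048 0.0027
252 21 [-0.0012 -0.0425  0.0195] -0.005 0.0026
258 32 [-0.0006 -0.0384  0.0153] -0.0075 0.0063
264 31 [-0.0006 -0.0422  0.0144] -0.0071 0.006
270 32 [-0.0006 -0.0457  0.0135] -0.007 0.0057
276 32 [-0.0006 -0.0484  0.0124] -0.0067 0.0055
282 32 [-0.0006 -0.0511  0.0114] -0.0065 0.0052
288 32 [-0.0006 -0.0527  0.0098] -0.0063 0.005
294 32 [-0.0007 -0.0563  0.0094] -0.0061 0.0048
300 32 [-0.0007 -0.058   0.008 ] -0.0059 0.0046
```

>>> {"op": "arm_command", "data": {"steps": [[-1,[-14,-6,-4],0],[-1,[-30,-13,-8],0],[-1,[-35,-16,-10],0],[-1,[-35,-16,-10],0],[-1,[-35,-16,-10],0],[-1,[-35,-16,-10],0],[-1,[-35,-16,-10],0],[-1,[-35,-16,-10],0],[-1,[-35,-16,-10],0],[-1,[-35,-16,-10],0],[-1,[-35,-16,-10],0]]}}

```text
time_s: 26.25
ee_pos: [0.5421, 0.0752, 0.5045]
orientation: [0.703, -0.668, -0.235, -0.073]
ft_force: [0.2, -0.4, -3.0]
gripper_width: 0.0081
```

```bash
python3 st.py;python3 - <<'E'
from h import *
T=Tool(read_state());d=np.array([.441,.021,.142])-T[:3,3];print((T[:3,:3].T@d*1000).round(1))
E
```

```text
26.25 [-0.186 -0.292  1.57   0.175  1.458 -0.405] [ 0.2 -0.4 -3. ] 0.008119506027507151
[[ 0.8791  0.4162 -0.2323  0.5421]
 [ 0.2107  0.0978  0.9727  0.0752]
 [ 0.4276 -0.904  -0.0017  0.5045]
 [ 0.      0.      0.      1.    ]]
yaw x 13.47769126777202 tilt 25.312907357704734 az 13.21875077029754
[-255.3  280.3  -28.6]
```

>>> {"op": "arm_command", "data": {"steps": [[-1,[-30,0,-7],0],[-1,[-30,0,-7],0],[-1,[-30,0,-7],0],[-1,[-30,0,-7],0],[-1,[-12,26,0],0],[-1,[-15,31,0],0],[-1,[-15,31,0],0],[-1,[-15,31,0],0],[-1,[-15,31,0],0],[-1,[-15,31,0],0],[-1,[-12,26,0],0],[-1,[0,0,0],0]]}}

```text
time_s: 27.45
ee_pos: [0.441, 0.0237, 0.2194]
orientation: [0.705, -0.667, -0.232, -0.071]
ft_force: [0.1, -0.7, -3.5]
gripper_width: 0.0081
```

```bash
python3 st.py;python3 - <<'E'
from h import *
T=Tool(read_state());d=np.array([.441,.021,.142])-T[:3,3];print((T[:3,:3].T@d*1000).round(1))
shot("side","s7")
E
```

```text
27.45 [-0.423 -0.483  2.253  0.305  1.041 -0.767] [ 0.1 -0.7 -3.5] 0.00810027841661081
[[ 0.8825  0.4091 -0.2321  0.441 ]
 [ 0.2093  0.1003  0.9727  0.0237]
 [ 0.4212 -0.907   0.0029  0.2194]
 [ 0.      0.      0.      1.    ]]
yaw x 13.342903533256088 tilt 24.912063661719497 az 13.780966244403082
[-33.2  70.   -2.9]
```

View pics/s7.png

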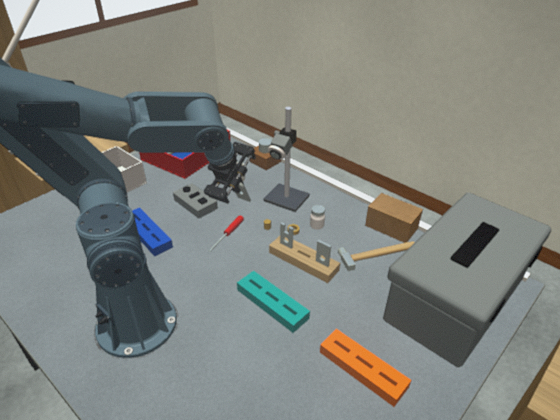

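>>> {"op": "arm_command", "data": {"steps": [[-1,[6,10,-0.5],0],[-1,[10,15,-0.5],0],[-1,[10,15,-0.5],0],[-1,[8,10,-0.5],0],[-1,[4,5,0],0],[-1,[0,0,0],0],[-1,[0,0,0],0]]}}

```text
time_s: 28.2
ee_pos: [0.5008, 0.0341, 0.1912]
orientation: [0.703, -0.668, -0.235, -0.073]
ft_force: [-0.3, -0.0, -3.3]
gripper_width: 0.0077
```

```bash
cat > fin.py <<'E'
from h import *
T=Tool(read_state());h=np.array([-.0008,-.001,-.0024]);V=np.array([.5202,.0368,.1803])
H=T[:3,3]+T[:3,:3]@h
print("hole",H.round(4),"shift mm",(T[:3,:3].T@(V-H)*1000).round(1))
E
python3 st.py;python3 fin.py
python3 - <<'E'
from h import *
d=shot("side");cv2.imwrite("pics/s8.png",cv2.resize(d["frame"][110:220,180:320],None,fx=5,fy=5,interpolation=2))
s=read_state();d=shot("wrist","w11")
E
```

```text
28.2 [-0.323 -0.259  2.166  0.298  0.874 -0.708] [-0.3 -0.  -3.3] 0.007670846646072519
[[ 0.879   0.4164 -0.2323  0.5008]
 [ 0.2106  0.0979  0.9726  0.0341]
 [ 0.4277 -0.9039 -0.0016  0.1912]
 [ 0.      0.      0.      1.    ]]
yaw x 13.474138612257274 tilt 25.324015617897384 az 13.237644325333415
hole [0.5003 0.0315 0.1917] shift mm [13.8 19.2  0.6]
```

View pics/s8.png

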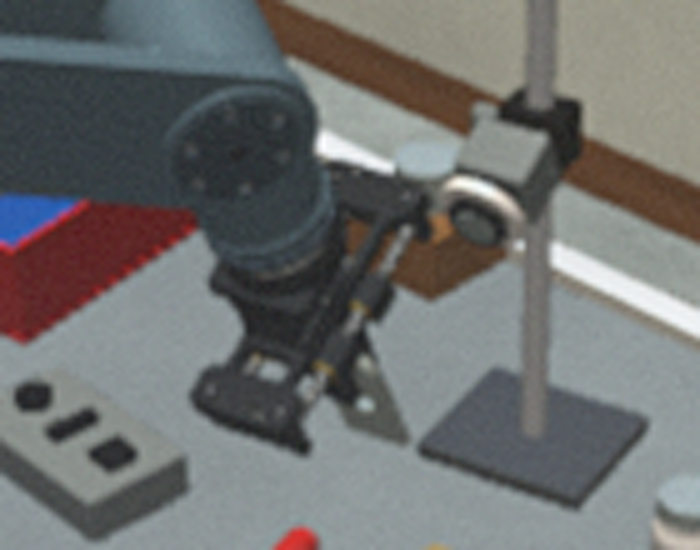

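View pics/w11.png

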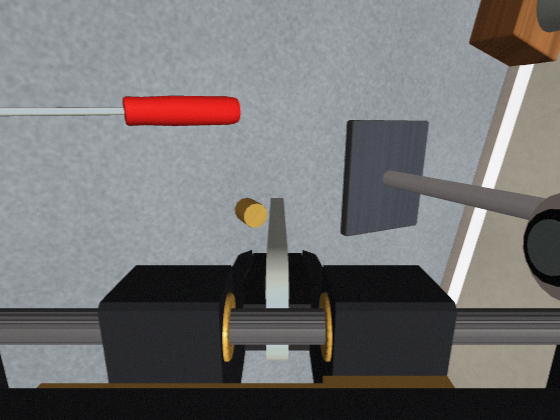

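Run:
```python
from h import *
d=shot("side");s=read_state();T=np.linalg.inv(Tool(s));Q=d["P"]@T[:3,:3].T+T[:3,3]
m=(np.abs(Q[...,2])<.06)&(Q[...,0]>.0)&(Q[...,0]<.2)&(Q[...,1]<.06)&(Q[...,1]>-.2)
ph=np.radians(13.2);t=np.radians(25)
X=np.array([np.cos(t)*np.cos(ph),np.cos(t)*np.sin(ph),np.sin(t)]);Y=np.array([-np.sin(ph),np.cos(ph),0]);Z=np.cross(X,Y)
L=np.array([.5202,.0368,.1803])+.14*X;C=(d["P"]-L)@np.c_[X,Y,Z]
q=Q[m]
for a in np.arange(0,.2,.02):
    k=(q[:,0]>=a)&(q[:,0]<a+.02)
    if k.sum():print(a.round(2),k.sum(),"tool y",q[k,1].min().round(3),q[k,1].max().round(3),"cam z",C[m][k,2].min().round(3),C[m][k,2].max().round(3),"camx max",C[m][k,0].max().round(3))
```

```text
0.0 143 tool y -0.199 0.045 cam z -0.027 0.217 camx max -0.134
0.02 59 tool y -0.18 -0.08 cam z 0.098 0.198 camx max -0.115
0.04 40 tool y -0.126 -0.089 cam z 0.107 0.144 camx max -0.094
0.06 142 tool y -0.13 -0.08 cam z 0.099 0.148 camx max -0.074
0.08 80 tool y -0.129 -0.085 cam z 0.104 0.148 camx max -0.061
0.14 75 tool y -0.01 0.039 cam z -0.02 0.029 camx max 0.006
0.16 112 tool y -0.016 0.047 cam z -0.028 0.035 camx max 0.026
0.18 125 tool y -0.012 0.041 cam z -0.022 0.031 camx max 0.046
```

>>> {"op": "arm_command", "data": {"steps": [[-1,[3,5,0.2],0],[-1,[4,6,0.2],0],[-1,[4,5,0.2],0],[-1,[2,2,0],0],[-1,[0.8,1.2,0],0],[-1,[0,0,0],0],[-1,[0,0,0],0],[-1,[0,0,0],0]]}}

```text
time_s: 29.15
ee_pos: [0.5204, 0.0395, 0.1786]
orientation: [0.703, -0.668, -0.234, -0.073]
ft_force: [-0.7, 0.6, -2.4]
gripper_width: 0.008
```

```bash
python3 st.py;python3 fin.py
python3 - <<'E'
from h import *
ph=np.radians(13.2);t=np.radians(25)
X=np.array([np.cos(t)*np.cos(ph),np.cos(t)*np.sin(ph),np.sin(t)]);Y=np.array([-np.sin(ph),np.cos(ph),0]);Z=np.cross(X,Y)
V=np.array([.5202,.0368,.1803]);R=np.c_[X,Y,Z]
d=shot("side");
f=d["frame"].copy()
C=(d["P"]-V)@R
c=cv2.resize(f[110:220,180:320],None,fx=5,fy=5,interpolation=2)
q=(proj(d,V)[0]-[180,110])*5+2;print(q);cv2.circle(c,(int(q[0]),int(q[1])),4,(0,0,255),1)
cv2.imwrite("pics/s9.png",c)
s=read_state();w=shot("wrist","w12")
T=np.linalg.inv(Tool(s));Q=w["P"]@T[:3,:3].T+T[:3,3];Cw=(w["P"]-V)@R
for v in range(194,252,8):
    k=(np.abs(Q[v,262:294,0])<.008)&(np.abs(Q[v,262:294,1])<.08)
    if k.sum():print(v,Cw[v,262:294][k].mean(0).round(4))
# lens seen by the wrist: camera pts
m=(np.abs(Cw[...,1])<.04)&(np.abs(Cw[...,2])<.04)&(Cw[...,0]>.12)&(Cw[...,0]<.16)
print(m.sum(),Cw[m].mean(0) if m.any() else "",np.percentile(Cw[m],[2,98],axis=0) if m.any() else"")
for t in("plate_hole","arched_plate"):
    for n in("side",):
        for r in regions_of(n,t)[:2]:
            p=C[r["region"]];print(t,r["conf"],r["box"],np.median(p,0).round(4))
E
```

```text
29.15 [-0.292 -0.183  2.134  0.295  0.825 -0.687] [-0.7  0.6 -2.4] 0.007951972087214267
[[ 8.796e-01  4.153e-01 -2.319e-01  5.204e-01]
 [ 2.101e-01  9.820e-02  9.727e-01  3.950e-02]
 [ 4.268e-01 -9.044e-01 -9.000e-04  1.786e-01]
 [ 0.000e+00  0.000e+00  0.000e+00  1.000e+00]]
yaw x 13.43244244059471 tilt 25.26251827196672 az 13.303664057644768
hole [0.5198 0.0369 0.1792] shift mm [ 0.8 -0.9 -0.2]
[380.05960148 396.79456656]
202 [-0.001   0.0236 -0.0343]
210 [-0.0013  0.0233 -0.0168]
218 [-0.0011  0.023  -0.0022]
226 [-0.0014  0.0229  0.0105]
234 [-0.0012  0.0227  0.0215]
242 [-0.0012  0.0225  0.0311]
250 [-0.0014  0.0222  0.0391]
2857 [ 0.14154388  0.00051471 -0.0068754 ] [[ 0.13893562 -0.02649586 -0.02601554]
 [ 0.1493567   0.02377007  0.00723852]]
arched_plate 0.62 [252.4, 186.6, 12.1, 13.8] [nan nan nan]
```

View pics/s9.png

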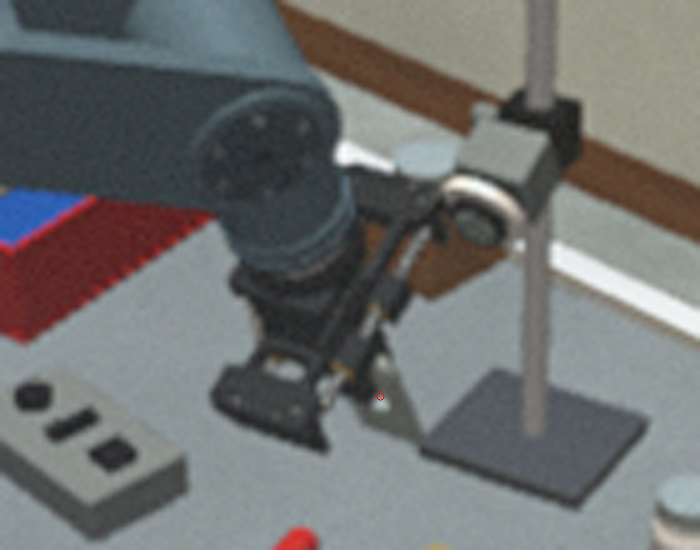

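View pics/w12.png

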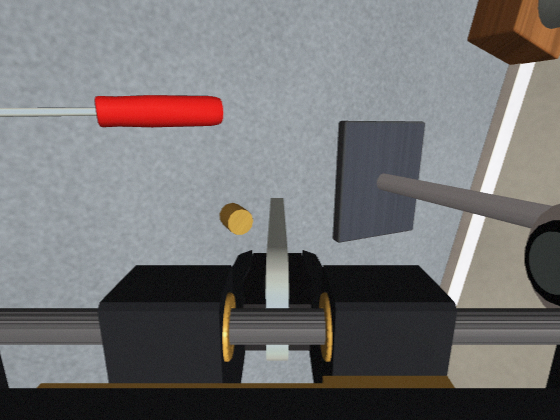

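>>> {"op": "arm_command", "data": {"steps": [[-1,[0.9,-0.9,-0.2],0],[-1,[0,0,0],0],[-1,[0,0,0],0],[-1,[0,0,0],0]]}}

```text
time_s: 29.75
ee_pos: [0.5209, 0.0395, 0.1798]
orientation: [0.703, -0.668, -0.234, -0.073]
ft_force: [0.2, 0.5, -3.5]
gripper_width: 0.0078
```

```bash
python3 st.py;python3 fin.py
python3 - <<'E'
from h import *
ph=np.radians(13.2);t=np.radians(25)
X=np.array([np.cos(t)*np.cos(ph),np.cos(t)*np.sin(ph),np.sin(t)]);Y=np.array([-np.sin(ph),np.cos(ph),0]);Z=np.cross(X,Y)
V=np.array([.5202,.0368,.1803]);R=np.c_[X,Y,Z]
d=shot("side");print("cam pos",((d["W"][:3,3]-V)@R).round(2))
k=12;c=cv2.resize(d["frame"][170:215,235:285],None,fx=k,fy=k,interpolation=cv2.INTER_NEAREST)
b=c.copy()
for off,col in((.004,(0,0,255)),(-.004,(0,255,0))):
  for s in (1,):
    a=np.linspace(0,2*np.pi,60);pts=V+off*X+.01*(np.cos(a)[:,None]*Y+np.sin(a)[:,None]*Z)
    q=((proj(d,pts)-[235,170])*k+k/2).astype(np.int32);cv2.polylines(b,[q],True,col,1)
    o=np.array([[-.023,-.046],[.023,-.046],[.023,.036],[-.023,.036]]);pts=V+off*X+o[:,:1]*Y+o[:,1:]*Z
    q=((proj(d,pts)-[235,170])*k+k/2).astype(np.int32);cv2.polylines(b,[q],True,col,1)
cv2.imwrite("pics/h1.png",b)
t=shot("top");print("top pos",((t["W"][:3,3]-V)@R).round(2))
w=shot("wrist");Cw=(w["P"]-V)@R
# ring+barrel from this view
bb=(np.hypot(Cw[...,1],Cw[...,2])<.04)&(Cw[...,0]>.13)&(Cw[...,0]<.17)&(w["frame"].max(2)<255)
print("lens x hist",np.histogram(Cw[bb][:,0],bins=np.arange(.13,.17,.003)))
cv2.imwrite("pics/lens.png",cv2.resize(w["frame"][180:340,440:560],None,fx=4,fy=4))
E
```

```text
29.75 [-0.292 -0.184  2.132  0.294  0.828 -0.686] [ 0.2  0.5 -3.5] 0.00775885219075914
[[ 8.796e-01  4.153e-01 -2.320e-01  5.209e-01]
 [ 2.102e-01  9.820e-02  9.727e-01  3.950e-02]
 [ 4.268e-01 -9.044e-01 -9.000e-04  1.798e-01]
 [ 0.000e+00  0.000e+00  0.000e+00  1.000e+00]]
yaw x 13.439711558595675 tilt 25.26167305961567 az 13.304006918171725
hole [0.5203 0.0369 0.1803] shift mm [-0.1 -0.  -0. ]
cam pos [-0.57 -0.66  1.22]
top pos [ 0.35 -0.05  1.72]
lens x hist (array([   0,    0,   83, 2487,   12,   43,  487,    0,    0,    0,    0,
          0,    0]), array([0.13 , 0.133, 0.136, 0.139, 0.142, 0.145, 0.148, 0.151, 0.154,
       0.157, 0.16 , 0.163, 0.166, 0.169]))
```

View pics/h1.png

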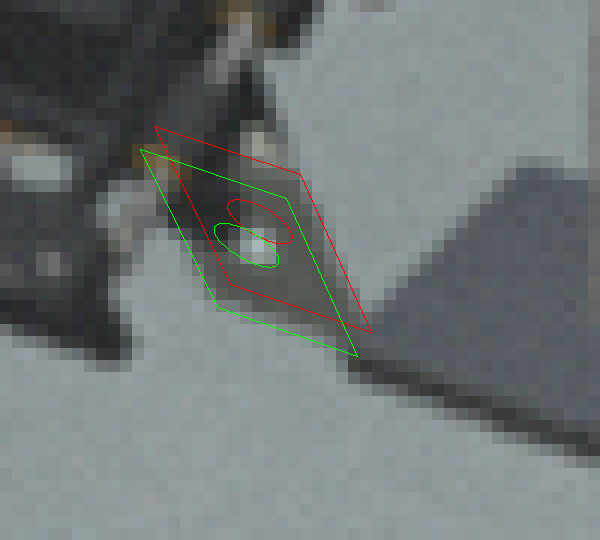

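View pics/lens.png

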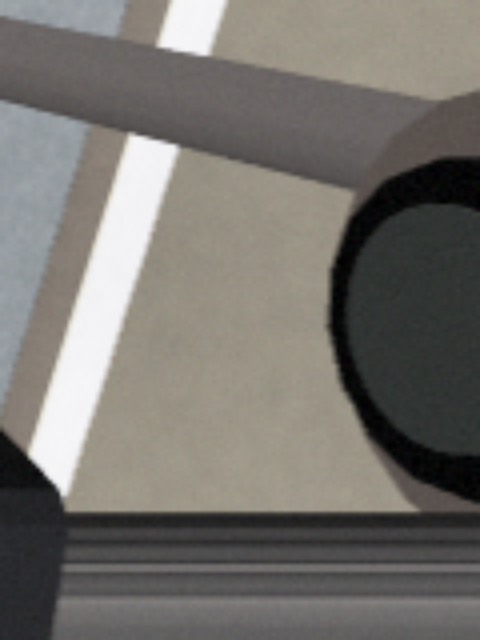

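Run:
```python
from h import *
ph=np.radians(13.2);t=np.radians(25)
X=np.array([np.cos(t)*np.cos(ph),np.cos(t)*np.sin(ph),np.sin(t)]);Y=np.array([-np.sin(ph),np.cos(ph),0]);Z=np.cross(X,Y)
V=np.array([.5202,.0368,.1803]);R=np.c_[X,Y,Z]
s=read_state();w=shot("wrist");Cw=(w["P"]-V)@R
m=(np.hypot(Cw[...,1],Cw[...,2])<.03)&(Cw[...,0]>.137)&(Cw[...,0]<.1445)
p=Cw[m];a=p
for i in range(3):
    u,S,v=np.linalg.svd(a-a.mean(0),full_matrices=False);a=a[np.abs((a-a.mean(0))@v[2])<.002]
n=v[2]*np.sign(v[2][0]);print("lens normal in cam frame deg",np.degrees(n[1:]),a.mean(0), "x at axis",a.mean(0)[0]+ (n[1:]@a.mean(0)[1:])/n[0])
# rim outline: outer boundary pts
ii=m.astype(np.uint8);cs,_=cv2.findContours(ii,cv2.RETR_EXTERNAL,cv2.CHAIN_APPROX_NONE);c=max(cs,key=len)[:,0]
c=c[(c[:,0]<557)];q=Cw[c[:,1],c[:,0]]
c2=c[c[:,1]<300];q=Cw[c2[:,1],c2[:,0]]
from scipy.optimize import least_squares
r=least_squares(lambda k:np.hypot(q[:,1]-k[0],q[:,2]-k[1])-.022,[0,0],loss="soft_l1",f_scale=.0007);print("lens centre",r.x,len(q),np.abs(r.fun).mean())
T=Tool(s);print("tool x in cam frame",(R.T@T[:3,0]).round(4),"tool z",(R.T@T[:3,2]).round(4))
```

```text
lens normal in cam frame deg [0.05117082 1.3105311 ] [ 0.1400669  -0.00048372 -0.00397668] x at axis 0.13997548809685875
lens centre [0.00086203 0.00184863] 97 0.000515710049943863
tool x in cam frame [1.     0.0037 0.0044] tool z [-3.7e-03  1.0e+00  8.0e-04]
```

>>> {"op": "arm_command", "data": {"steps": [[-1,[0,-0.9,0.4],0],[-1,[0,0,0],0],[-1,[0,0,0],0],[-1,[0,0,0],0],[-1,[0,0,0],0],[-1,[0,0,0],0]]}}

```text
time_s: 30.55
ee_pos: [0.5204, 0.0397, 0.1806]
orientation: [0.703, -0.668, -0.234, -0.073]
ft_force: [-0.6, 0.8, -3.8]
gripper_width: 0.0078
```

```bash
python3 st.py;python3 fin.py
python3 - <<'E'
from h import *
shot("top","t9")
from rig import job
print(job.hand_in())
E
```

```text
30.55 [-0.291 -0.186  2.132  0.293  0.83  -0.684] [-0.6  0.8 -3.8] 0.007826645242728445
[[ 8.796e-01  4.153e-01 -2.319e-01  5.204e-01]
 [ 2.101e-01  9.820e-02  9.727e-01  3.970e-02]
 [ 4.267e-01 -9.044e-01 -8.000e-04  1.806e-01]
 [ 0.000e+00  0.000e+00  0.000e+00  1.000e+00]]
yaw x 13.433953328882131 tilt 25.259063215187425 az 13.307810933941878
hole [0.5199 0.0371 0.1811] shift mm [-0.1  0.8 -0.4]
the job is handed in; nothing more can be done
None
```

View pics/t9.png

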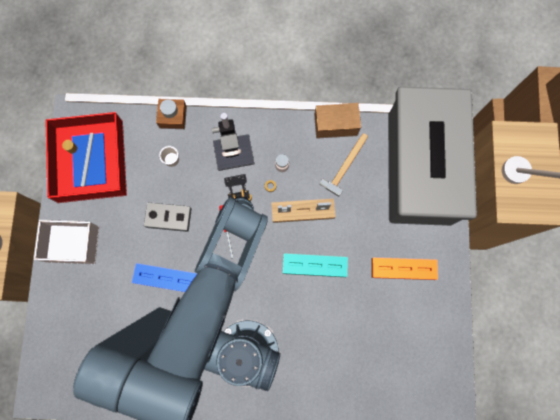

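I pressed the round power key and then the square lamp key, each down to its stop (about 9–10 N) and released, and left the erase key alone. I then lifted the arched plate from the middle slot and handed the job in at about 30.6 s, with the plate still gripped in front of the camera.

**Final pose:** by my measurements the hole is within about 1–2 mm of the lens axis and 140 mm from the lens. The plate face is within about 0.5° of square. The arch points up in the picture, with about 0.9° of roll in the grip that I could not correct.

**Surroundings:** the last top picture shows the other two plates in the rack, and the bystanders it shows look unmoved. The screwdriver and the offcut are partly or wholly under the arm there. They lay undisturbed in the wrist picture just before the final small moves.

**Checks that disagreed or are uncertain:**
- The fingertips are about 15 mm behind the reported TCP, not 22 mm ahead as stated. The pictures and the key contact both showed this, so I used the measured value.
- The moves offer no tilt command, so I got the 25° by pushing the arm outward against its reach limit, in free air. Joint 3 then read 0.297–0.300 rad, right at its stated lower limit of 0.3. I can't tell whether that counts as passing its range.
- The wrist force briefly read about 67 N when the arm first stopped at that limit, with an empty gripper. It is below the 120 N limit.
- Two fits of the lens centre differed by about 2 mm in height, so I set the hole halfway between them.

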